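# Tidy the flatbread stall: pile the serving paddles, stand the turning sticks

### The job

Tidy up the flatbread counter. Pile all the loose wooden serving paddles flat on top of the dark fixed paddle, squarely and flush with its edges, every handle pointing the same way as the dark one's, and stand both turning sticks upright in the cups of the steel holder. Don't disturb the jar, the bowl or the bottle.

Things in the scene. Friction and masses are not known exactly. Their poses are not given: they have to be found in the camera images.
- base_paddle: Dark wooden serving paddle fixed flat to the table, the bottom of the pile. Same outline as the loose paddles: a blade 84 x 56 mm with a straight handle 22 mm wide that sticks out 37 mm from the middle of one short end; 12 mm thick all over. Origin: underside, centre of the blade. x runs along the length away from the handle (the handle is at -x, ending 79 mm from the origin; the blade ends at x = +42 mm), y across the width, z up.
- base_paddle_handle (a point): Point on the handle, just where it leaves the blade, of the fixed dark paddle, 45 mm from the blade's centre along -x, at half thickness.
- paddle1: Loose mid-brown wooden serving paddle, flat, 12 mm thick: blade 84 x 56 mm (x by y), handle 22 mm wide at -x ending 79 mm from the origin; about 50 g, centre of mass about 10 mm from the blade's centre towards the handle. Origin: underside, centre of the blade; z up. May be absent.
- paddle1_handle (a point): Point on the handle, just where it leaves the blade, of this paddle, 45 mm from the blade's centre along its -x, at half thickness.
- paddle2: Loose mid-brown wooden serving paddle, flat, 12 mm thick: blade 84 x 56 mm (x by y), handle 22 mm wide at -x ending 79 mm from the origin; about 50 g, centre of mass about 10 mm from the blade's centre towards the handle. Origin: underside, centre of the blade; z up. May be absent.
- paddle2_handle (a point): Point on the handle, just where it leaves the blade, of this paddle, 45 mm from the blade's centre along its -x, at half thickness.
- paddle3: Loose mid-brown wooden serving paddle, flat, 12 mm thick: blade 84 x 56 mm (x by y), handle 22 mm wide at -x ending 79 mm from the origin; about 50 g, centre of mass about 10 mm from the blade's centre towards the handle. Origin: underside, centre of the blade; z up. May be absent.
- paddle3_handle (a point): Point on the handle, just where it leaves the blade, of this paddle, 45 mm from the blade's centre along its -x, at half thickness.
- paddle4: Loose mid-brown wooden serving paddle, flat, 12 mm thick: blade 84 x 56 mm (x by y), handle 22 mm wide at -x ending 79 mm from the origin; about 50 g, centre of mass about 10 mm from the blade's centre towards the handle. Origin: underside, centre of the blade; z up. May be absent.
- paddle4_handle (a point): Point on the handle, just where it leaves the blade, of this paddle, 45 mm from the blade's centre along its -x, at half thickness.
- paddle5: Loose mid-brown wooden serving paddle, flat, 12 mm thick: blade 84 x 56 mm (x by y), handle 22 mm wide at -x ending 79 mm from the origin; about 50 g, centre of mass about 10 mm from the blade's centre towards the handle. Origin: underside, centre of the blade; z up. May be absent.
- paddle5_handle (a point): Point on the handle, just where it leaves the blade, of this paddle, 45 mm from the blade's centre along its -x, at half thickness.
- paddle6: Loose mid-brown wooden serving paddle, flat, 12 mm thick: blade 84 x 56 mm (x by y), handle 22 mm wide at -x ending 79 mm from the origin; about 50 g, centre of mass about 10 mm from the blade's centre towards the handle. Origin: underside, centre of the blade; z up. May be absent.
- paddle6_handle (a point): Point on the handle, just where it leaves the blade, of this paddle, 45 mm from the blade's centre along its -x, at half thickness.
- stick1: Pale wooden turning stick for flatbread with a blue band round its middle, 190 mm long, lying on the table at first: the middle 110 mm is 24 x 24 mm square, the last 40 mm at each end is 24 mm wide (y) and 12 mm thick (z). Both ends alike; about 70 g. Origin: its centre (12 mm above the table when lying). x along its length.
- stick2: Pale wooden turning stick for flatbread with a blue band round its middle, 190 mm long, lying on the table at first: the middle 110 mm is 24 x 24 mm square, the last 40 mm at each end is 24 mm wide (y) and 12 mm thick (z). Both ends alike; about 70 g. Origin: its centre (12 mm above the table when lying). x along its length.
- holder: Steel double holder fixed to the table: two upright open round cups, 62 mm outer and 54 mm inner diameter, 95 mm tall with a 5 mm floor, centres 85 mm apart along the holder's x, joined by a web 60 mm high. Origin: on the table midway between the cups; z up.
- cup_a (a point): Centre of the mouth of the holder's cup on its -x side, 95 mm above the table.
- cup_b (a point): Centre of the mouth of the holder's cup on its +x side, 95 mm above the table.
- spice_jar: Spice jar with red cap, 64 mm across, 85 mm tall, standing on the table as a bystander; not to be disturbed. Origin: centre of its underside.
- napkin_bowl: Terracotta bowl, 100 mm across, 45 mm tall, standing on the table as a bystander; not to be disturbed. Origin: centre of its underside.
- drink: Green bottle with black cap, 66 mm across, 190 mm tall, standing on the table as a bystander; not to be disturbed. Origin: centre of its underside.
There are look-alikes about, which are no part of the job. Leave any turquoise or yellow look-alike of the paddle2 alone. Leave any white look-alike of the paddle1 alone.

How it is judged:
At the end, for the whole second after the job is handed in: Paddles present lie flat (0.08 rad) over the dark one, blade centres within 9 mm in length and width, yaw within 0.14 rad, handles on its side; each stick is in a cup, centre within 30 mm of its axis and 85 mm above the table, leaning under 0.4 rad; all at rest (x of paddle1 in the frame of base_paddle between -0.009 and 0.009 m and y of paddle1 in the frame of base_paddle between -0.009 and 0.009 m and z of each of paddle1, paddle2, paddle3, paddle4, paddle5, paddle6 in the frame of base_paddle above 0.008 m and x of each of paddle1_handle, paddle2_handle, paddle3_handle, paddle4_handle, paddle5_handle, paddle6_handle in the frame of base_paddle below -0.03 m and angle between the x axis of each of paddle1, paddle2, paddle3, paddle4, paddle5, paddle6 and the x axis of base_paddle, either way round below 0.14 rad and angle between the z axis of each of paddle1, paddle2, paddle3, paddle4, paddle5, paddle6 and the z axis of base_paddle, either way round below 0.08 rad and linear speed of each of paddle1, paddle2, paddle3, paddle4, paddle5, paddle6, stick1, stick2 below 0.03 m/s and x of paddle2 in the frame of base_paddle between -0.009 and 0.009 m and y of paddle2 in the frame of base_paddle between -0.009 and 0.009 m and x of paddle3 in the frame of base_paddle between -0.009 and 0.009 m and y of paddle3 in the frame of base_paddle between -0.009 and 0.009 m and x of paddle4 in the frame of base_paddle between -0.009 and 0.009 m and y of paddle4 in the frame of base_paddle between -0.009 and 0.009 m and x of paddle5 in the frame of base_paddle between -0.009 and 0.009 m and y of paddle5 in the frame of base_paddle between -0.009 and 0.009 m and x of paddle6 in the frame of base_paddle between -0.009 and 0.009 m and y of paddle6 in the frame of base_paddle between -0.009 and 0.009 m and (horizontal distance between stick1 and cup_a below 0.03 m or horizontal distance between stick1 and cup_b below 0.03 m) and angle between the x axis of each of stick1, stick2 and the z axis of holder, either way round below 0.4 rad and height (world z) of each of stick1, stick2 above 0.085 m and (horizontal distance between stick2 and cup_a below 0.03 m or horizontal distance between stick2 and cup_b below 0.03 m)); the robot touches nothing.
It fails at once if the spice jar is shoved more than 4 cm or tipped over (distance of spice_jar from where it was at the start of the episode above 0.04 m or angle between spice_jar's own z axis and vertical above 0.5 rad).
It fails at once if the napkin bowl is shoved more than 4 cm or tipped over (distance of napkin_bowl from where it was at the start of the episode above 0.04 m or angle between napkin_bowl's own z axis and vertical above 0.5 rad).
It fails at once if the drink is shoved more than 4 cm or tipped over (distance of drink from where it was at the start of the episode above 0.04 m or angle between drink's own z axis and vertical above 0.5 rad).
Of paddle1, paddle2, paddle3, paddle4, paddle5, paddle6 only 4 to 6 are there at a start; the rules pass over those that are not, and their reading is None.
At some moment in a run one of paddle1, paddle2, paddle3, paddle4, paddle5, paddle6 may be knocked a few centimetres aside while the robot is not near it.
It also fails if it takes over 210 s, if anything falls off the work surface, if the arm or the gripper's body presses on something with over 40 N, if the wrist force passes 120 N, or if a joint passes its speed limit or range.

### The arm

A 7-joint arm with a two-finger parallel gripper is mounted at the origin on the work surface. World frame = base frame: x ahead of the robot, y to its left, z up, the work surface at z = 0. Lengths are in m, angles in rad, forces in N, time in s.
With the tool pointing down it reaches from about 0.35 to 0.9 m from the base axis. Payload 8.1 kg.
Tool frame: the origin (TCP) lies at the very end of the fingers, on their centre line; the grasp point (between the pads) lies 19 mm behind it (arm.grip_depth is the distance from the TCP to the grasp point, in m); x points along the fingers, z is the direction in which the jaws open and shut, and the axes are right-handed (so a half turn about x gives the same grasp; the last joint's range is limited). The gripper opens to 92 mm and grips with 3 to 60 N. Pads are 19 mm wide; open, the fingers measure 130 mm over their backs; the gripper's body (75 mm by 190 mm) begins 47 mm behind the grasp point.
Start: joints at [-1.263, 0.434, 0.025, 1.573, -0.012, 1.134, -0.075], TCP at [0.25, 0.573, 0.227] pointing down, gripper open.
Joint ranges: [-2.62, 2.62], [-0.44, 2.09], [-1.27, 1.32], [0.08, 2.57], [-1.32, 4.46], [0.12, 2], [-2.74, 2.74]. Speed limits (rad/s): [2.22, 2.22, 3.01, 3.01, 3.14, 3.14, 3.14].

### API

Orientations are given as a rotation vector (axis times angle).
In Python, from cell import status, cams, arm gives the robot as it stands. The module is installed in compiled form; this text tells all that it offers.
- The arm moves only by the tool step_arm, never from a script. Its argument "rows" is a list of rows, each a list of 7 numbers: the gripper command: -1 is fully open, 1 is shut, values between are in proportion, then the shift along the tool's x, y, z as a fraction of full scale, then the turn, a rotation vector about the tool's x, y, z as a fraction of full scale. In form: [[grip, x, y, z, rx, ry, rz], ...]. A call has 1 to 12 rows; each row is the pose to reach, as a shift and turn from the pose commanded when the call began, along the tool's axes at that moment; what a row does not reach only later rows make up. Full scale, the value 1, is 80 cm for a shift and 60 degrees for a turn. A row lasts 1/12 s, in which the tool goes at most 41.7 mm and 7.16 degrees, less where a joint would pass 70% of its speed; a pose out of reach is approached as far as the arm can. A call with a number of a shift or a turn outside -1 to 1 is refused whole. A call with a gripper value outside its range is refused whole. The fingers move at their own pace and stop on an object; "newtons" is the grip in N (left out, the last holds). Time passes only in rows, so rows that repeat a pose let the fingers close. It gives the time, the measured TCP pose, the force and the opening at its end, in the units of the state.
- status.observe(): the state, without advancing time (a new reading comes with each control period).
- cams.get_image(name): name is "scene" or "top"; returns a dict with "pixels" (480x640x3 uint8, red, green, blue), "range_z" (480x640 float32, m along the optical axis (not along the pixel's ray), 0 where there is no reading), "camera_matrix" (3x3 intrinsics, pixels), "distortion" ([k1, k2, p1, p2, k3] as OpenCV has them; the pictures are not rectified), "eye" and "attitude" of the camera in the world. Camera axes: x right, y down, z forward; pixel columns grow to the right and rows downward; lengths in m; the calibration is good to about 2 mm. A picture is of the moment at which its call begins.
- arm.sign_off(): hands the job in, once; it reports no verdict.
The state is a dict: "clock": time; "joints": joint angles; "dq": joint speeds; "joint_efforts": joint torques, N m; "position": TCP position; "ee_rot": TCP orientation; "force": force on the tool from outside, world axes, zero at the start; "ft_torque": the same for the moment, N m; "width": opening from 0.0 (shut) to 1.0 (fully open).
Only numpy, scipy, OpenCV 4.12 (cv2) and the standard library are available. Lean on these libraries where they do the work, as an engineer would, in place of code of your own. Each camera call takes 0.05 s, during which the arm holds its last target.

## Working session

There is one attempt and no reset: what is moved stays moved. The work goes in short steps, Python scripts to look and compute and a tool call to move; the robot and the scene stay as the last step left them, time stands still between calls to the robot, and variables do not carry over. Pictures are saved under pics/ and viewed, and the job is handed in when it is done.

Besides the shell and the picture viewer there is one more tool, called after ">>>" by a JSON object that holds its "api" and its "payload", one argument or row to a line. step_arm: Moves the arm, as the interface text tells. Its arguments: {"type":"object","properties":{"rows":{"type":"array","items":{"type":"array","items":{"type":"number"}}},"newtons":{"type":"number"}},"required":["rows"]}

```bash
mkdir -p pics; ls
python3 - <<'E'
from cell import status,cams,arm
import cv2,json,numpy as np
print(status.observe())
print(arm.grip_depth)
for n in ("top","scene"):
    d=cams.get_image(n)
    cv2.imwrite(f"pics/{n}0.png",d["pixels"][:,:,::-1])
    np.savez(f"{n}0.npz",**d)
    print(n,d["camera_matrix"],d["distortion"],d["eye"],d["attitude"])
E
```

```text
pics
{'clock': 0.0, 'joints': array([-1.26259411,  0.43522837,  0.02498427,  1.57411277, -0.01156898,
        1.13395566, -0.07508489]), 'dq': array([ 0.00033883,  0.00014721,  0.00031744,  0.00048788,  0.00032227,
       -0.00015292, -0.00155778]), 'joint_efforts': array([-1.18274831e-03, -6.67861462e+01,  9.84715484e-01, -3.14450634e+01,
       -6.04493846e-02,  4.35362372e-02,  1.25477800e-04]), 'position': array([0.24945686, 0.572508  , 0.22593569]), 'ee_rot': array([-0.90243621,  1.37723552,  0.9007981 ]), 'force': array([-0.10998936, -0.63600315,  0.1480917 ]), 'ft_torque': array([-0.00473321,  0.00488238, -0.03281393]), 'width': 0.9997778633633724}
0.0188
top [[529.00737341   0.         325.48057519]
 [  0.         529.00737341 240.45699142]
 [  0.           0.           1.        ]] [-0.02160337  0.          0.          0.          0.        ] [ 0.45530575 -0.08349836  1.43736615] [-2.18150832  2.19456336 -0.07636844]
scene [[447.70131894   0.         325.002899  ]
 [  0.         447.70131894 242.99449072]
 [  0.           0.           1.        ]] [-0.01496893  0.          0.          0.          0.        ] [ 1.45186174 -0.65859307  0.83195991] [-1.94862522 -1.08670053  0.53747464]
```

View pics/top0.png

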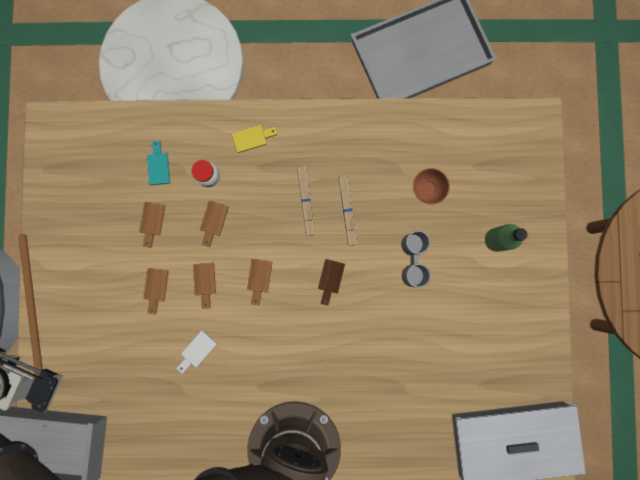

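View pics/scene0.png

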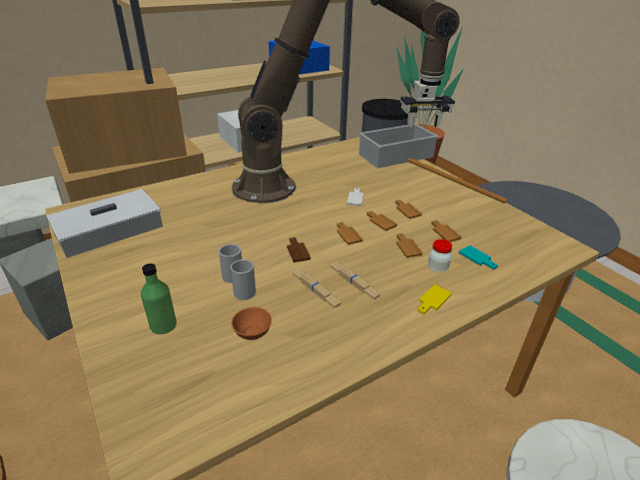

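```bash
cat > h.py <<'E'
import numpy as np,cv2
from scipy.spatial.transform import Rotation as R
from cell import status,cams,arm
def grab(n):
    d=cams.get_image(n); return d
def rays(d,uv,z):
    uv=np.asarray(uv,float).reshape(-1,1,2)
    p=cv2.undistortPoints(uv,d["camera_matrix"],d["distortion"]).reshape(-1,2)
    r=np.c_[p,np.ones(len(p))]@R.from_rotvec(d["attitude"]).as_matrix().T
    e=np.asarray(d["eye"]); s=(z-e[2])/r[:,2]
    return (e+r*s[:,None])[:,:2]
def proj(d,X):
    A=R.from_rotvec(d["attitude"]).as_matrix()
    rv,_=cv2.Rodrigues(A.T); t=-A.T@np.asarray(d["eye"])
    return cv2.projectPoints(np.asarray(X,float).reshape(-1,1,3),rv,t,d["camera_matrix"],d["distortion"])[0].reshape(-1,2)
def world(d):
    h,w=d["range_z"].shape
    u,v=np.meshgrid(np.arange(w),np.arange(h))
    p=cv2.undistortPoints(np.stack([u,v],-1).reshape(-1,1,2).astype(float),d["camera_matrix"],d["distortion"]).reshape(h,w,2)
    P=np.dstack([p,np.ones((h,w))])*d["range_z"][...,None]
    return P@R.from_rotvec(d["attitude"]).as_matrix().T+np.asarray(d["eye"])
def comps(mask,amin=150,amax=4000):
    n,l,s,c=cv2.connectedComponentsWithStats(mask.astype(np.uint8))
    return [(l==i) for i in range(1,n) if amin<s[i,4]<amax]
def rect(d,m,z):
    ct=max(cv2.findContours(m.astype(np.uint8),cv2.RETR_EXTERNAL,cv2.CHAIN_APPROX_NONE)[0],key=len).reshape(-1,2)
    q=rays(d,ct,z)*1000
    (cx,cy),(a,b),an=cv2.minAreaRect(q.astype(np.float32))
    if a<b: a,b,an=b,a,an+90
    ax=np.array([np.cos(np.radians(an)),np.sin(np.radians(an))])
    v,u=np.nonzero(m); allp=rays(d,np.c_[u,v],z)*1000
    if (allp.mean(0)-[cx,cy])@ax<0: ax=-ax   # ax towards the heavy (blade) end
    return np.array([cx,cy]),ax,(a,b)
def paddle(d,m,z=0.012):
    c,ax,s=rect(d,m,z)
    return c+18.5*ax,ax,s
E
python3 - <<'E'
import numpy as np,cv2
from h import *
d=dict(np.load("top0.npz"))
hsv=cv2.cvtColor(d["pixels"],cv2.COLOR_RGB2HSV)
for p in [(152,222),(152,242),(259,275),(331,278),(306,180),(306,200),(300,320),(416,243),(416,233)]: print(p,d["pixels"][p[1],p[0]],hsv[p[1],p[0]])
W=world(d)
print(W[320,300],W[278,331],W[275,259],W[222,152],W[172,205])
cv2.imwrite("pics/crop0.png",cv2.resize(d["pixels"][120:380,120:460,::-1],None,fx=2.3,fy=2.3,interpolation=cv2.INTER_CUBIC))
E
```

```text
(152, 222) [135  95  60] [ 14 142 135]
(152, 242) [123  98  68] [ 16 114 123]
(259, 275) [138  98  63] [ 14 139 138]
(331, 278) [77 50 33] [ 12 146  77]
(306, 180) [169 152 128] [ 18  62 169]
(306, 200) [ 62  90 136] [109 139 136]
(300, 320) [175 151 111] [ 19  93 175]
(416, 243) [142 143 144] [105   4 144]
(416, 233) [45 46 46] [90  6 46]
[ 3.38027721e-01 -1.68740179e-02 -2.09844779e-06] [ 0.45057742 -0.10116117  0.00627629] [0.45978207 0.09254211 0.01145064] [0.60479813 0.38333923 0.01171679] [0.72626999 0.22399236 0.08500934]
```

View pics/crop0.png

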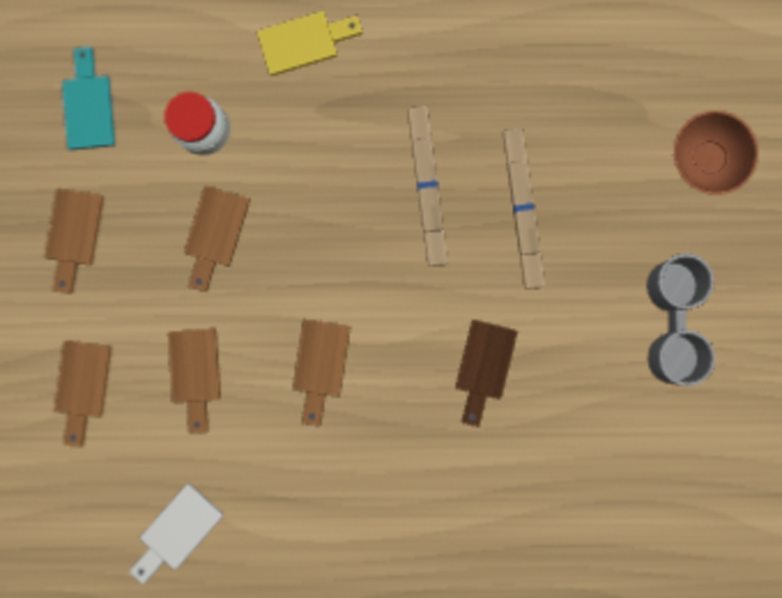

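The crop shows five mid-brown paddles, at top-image pixels (152,222), (213,222), (155,288), (205,283) and (259,280). The dark base is at (331,282), the sticks at (306,200) and (347,210), and the cups at (416,243) and (416,276).

These could be mistaken for loose paddles and stay untouched: turquoise (158,165), yellow (252,138), white (198,352). The dark one at (331,282) is the fixed base, and the long brown rod at far left (30,300) isn't part of the job.

```bash
cat >> h.py <<'E'
def masks(d):
    W=world(d); hsv=cv2.cvtColor(d["pixels"],cv2.COLOR_RGB2HSV)
    Z=W[...,2]; X,Y=W[...,0],W[...,1]
    area=(X>0.3)&(X<0.85)&(abs(Y)<0.6)
    H,S,V=[hsv[...,i].astype(int) for i in range(3)]
    brown=(S>95)&(H<22)&(H>8)&(V<152)&(Z>0.005)&(Z<0.12)&area
    return brown,Z,hsv,W
E
python3 - <<'E'
import numpy as np,cv2
from h import *
d=dict(np.load("top0.npz"))
b,Z,hsv,W=masks(d)
for m in comps((Z>0.004)&(Z<0.3)&(W[...,0]>0.3)&(abs(W[...,1])<.5),100,3000):
    v,u=np.nonzero(m); z=np.median(Z[m])
    c,ax,s=rect(d,m,min(z,0.1)if z>.02 else z)
    print((int(u.mean()),int(v.mean())),m.sum(),"z",round(z,4),np.median(hsv[m],0),"c",c.round(1),"ang",np.degrees(np.arctan2(ax[1],ax[0])).round(1),np.round(s,1),"padO",(c+18.5*ax).round(1))
for uv in [(416,243),(416,276)]:
    p=W[uv[1]-14:uv[1]+15,uv[0]-14:uv[0]+15].reshape(-1,3)
    r=p[p[:,2]>.08]; print(r.mean(0),np.ptp(r,axis=0),(r.max(0)+r.min(0))/2)
E
```

```text
(251, 137) 751 z 0.0111 [ 26. 163. 197.] c [841.4 107. ] ang 109.8 [128.6  66.8] padO [835.1 124.4]
(157, 165) 736 z 0.0114 [ 89. 165. 147.] c [768.1 371.6] ang -174.9 [130.4  59.9] padO [749.7 369.9]
(205, 173) 614 z 0.0816 [  1. 188. 175.] c [722.7 223.7] ang 12.9 [79.  71.1] padO [740.7 227.8]
(305, 200) 640 z 0.0202 [ 18.  80. 165.] c [658.4 -33. ] ang 6.8 [192.7  30.5] padO [676.8 -30.8]
(431, 185) 986 z 0.0216 [ 10. 145. 115.] c [ 697.9 -372.9] ang -56.8 [100.3  99.1] padO [ 708.1 -388.3]
(347, 210) 651 z 0.0204 [ 18.  80. 166.] c [ 631.4 -145.7] ang -172.4 [191.7  31.5] padO [ 613.  -148.2]
(150, 221) 778 z 0.0114 [ 14. 141. 135.] c [596.5 387.6] ang -9.8 [124.4  65.5] padO [614.7 384.5]
(212, 221) 757 z 0.0111 [ 14. 140. 136.] c [597.2 220.1] ang -14.1 [122.5  60.2] padO [615.1 215.6]
(415, 258) 1029 z 0.0524 [ 90.   4. 101.] c [ 500.6 -321.6] ang 179.7 [149.4  78.9] padO [ 482.1 -321.5]
(258, 278) 773 z 0.0115 [ 14. 140. 136.] c [441.5  94.3] ang -9.9 [125.   58.5] padO [459.7  91.1]
(330, 279) 759 z 0.0113 [ 12. 146.  79.] c [438.  -94.9] ang -13.9 [122.9  59.1] padO [456.  -99.3]
(204, 281) 792 z 0.0113 [ 14. 140. 136.] c [434.3 239.7] ang 3.3 [124.2  63.9] padO [452.8 240.8]
(154, 287) 802 z 0.0112 [ 14. 140. 135.] c [419.7 372.4] ang -1.8 [125.9  65.9] padO [438.2 371.8]
[ 0.54016528 -0.31709363  0.11956232] [0.11687292 0.26940237 1.35632674] [ 0.51374221 -0.21819955  0.75920278]
[ 0.45603021 -0.31583248  0.12709894] [0.05842095 0.26934388 1.35733018] [ 0.45585269 -0.2181703   0.75870106]
```

```bash
cat >> h.py <<'E'
def pose(W,m,zmin=0.008,off=8.9):
    p=W[m&(W[...,2]>zmin)][:,:2]*1000
    c=p.mean(0); q=p-c; w,v=np.linalg.eigh(q.T@q); ax=v[:,1]
    t=q@ax
    if (t**3).mean()>0: ax=-ax     # long thin tail is the handle, at -x
    return c+off*ax, np.degrees(np.arctan2(ax[1],ax[0])), len(p)
def report(d=None):
    d=d or grab("top"); b,Z,hsv,W=masks(d)
    for m in comps(b,250,3000):
        v,u=np.nonzero(m); o,a,n=pose(W,m); H=np.median(hsv[m],0)
        print((int(u.mean()),int(v.mean())),"dark" if H[2]<105 else "brown",n,"ztop",np.median(Z[m]).round(4),"O",o.round(1),"yaw",a.round(1),"sd")
    return d
E
python3 - <<'E'
from h import *
d=dict(np.load("top0.npz"))
report(d)
b,Z,hsv,W=masks(d)
for m in comps((hsv[...,1]<90)&(Z>0.006)&(Z<0.04)&(W[...,0]>0.5)&(abs(W[...,1])<.2),100,3000):
    o,a,n=pose(W,m,0.006,0); print("stick",o.round(1),a.round(1),n)
r=W[(Z>.085)&(Z<.105)&(abs(W[...,1]+.32)<.06)&(W[...,0]<.62)][:,:2]
for lo,hi in ((.4,.5),(.5,.6)):
    q=r[(r[:,0]>lo)&(r[:,0]<hi)].astype(np.float32); print(cv2.minEnclosingCircle(q),len(q))
p=status.observe(); print(R.from_rotvec(p["ee_rot"]).as_matrix().round(3))
E
```

```text
(431, 185) brown 833 ztop 0.0221 O [ 691.4 -379.3] yaw -137.1 sd
(212, 220) brown 631 ztop 0.0112 O [616.1 215.5] yaw -17.2 sd
(150, 221) brown 663 ztop 0.0115 O [615.9 385.1] yaw -10.1 sd
(258, 278) brown 658 ztop 0.0115 O [460.1  91.5] yaw -9.2 sd
(330, 278) dark 641 ztop 0.0114 O [ 456.5 -102.1] yaw -14.9 sd
(203, 281) brown 663 ztop 0.0115 O [451.6 241.4] yaw 4.4 sd
(154, 287) brown 653 ztop 0.0114 O [436.7 372.2] yaw -7.6 sd
stick [660.  -33.8] -172.7 575
stick [ 632.8 -146.5] -172.5 584
((0.4560890197753906, -0.3221038579940796), 0.03139496594667435) 134
((0.541933000087738, -0.32186833024024963), 0.031445495784282684) 132
[[-0.    -0.917  0.399]
 [-0.001  0.399  0.917]
 [-1.    -0.    -0.001]]
```

```bash
cat > p.py <<'E'
# planner: works out the row (tool-frame shift/800mm, turn/60deg) to a target from the last commanded pose; only prints
import sys,json,os
import numpy as np
from h import R,status
def Rt(yaw,tilt):
    y,t=np.radians([yaw,tilt]); h=np.array([np.cos(y),np.sin(y),0]); z=np.array([-np.sin(y),np.cos(y),0])
    x=np.sin(t)*h-np.cos(t)*np.array([0,0,1]); return np.c_[x,np.cross(z,x),z]
def load():
    if os.path.exists("cmd.json"):
        c=json.load(open("cmd.json")); return np.array(c["p"]),R.from_rotvec(c["r"]).as_matrix()
    s=status.observe(); return np.array([.25,.573,.227]),R.from_rotvec(s["ee_rot"]).as_matrix()
def check():
    s=status.observe(); p,M=load()
    print("t",round(s["clock"],1),"pos",(s["position"]*1000).round(1),"err mm",((s["position"]-p)*1000).round(1),"rot err deg",np.degrees(R.from_matrix(M.T@R.from_rotvec(s["ee_rot"]).as_matrix()).as_rotvec()).round(1),"w",(s["width"]*92).round(1),"F",s["force"].round(1))
    return s
def plan(*targets):
    """targets (x,y,z mm,yaw,tilt), all in one call from the same start"""
    p,M=load()
    for t in targets:
        T=Rt(*t[3:]); d=M.T@(np.array(t[:3])/1000-p); w=R.from_matrix(M.T@T).as_rotvec()
        row=np.r_[d/.8,w/np.radians(60)].round(4); print("row",row.tolist(),"mm",round(np.linalg.norm(d)*1000),"deg",round(np.degrees(np.linalg.norm(w)),1))
    pn=p+M@(row[:3]*.8); Mn=M@R.from_rotvec(row[3:]*np.radians(60)).as_matrix()
    json.dump({"p":pn.tolist(),"r":R.from_matrix(Mn).as_rotvec().tolist()},open("cmd.json","w"))
def reset():
    s=status.observe(); json.dump({"p":list(s["position"]),"r":list(s["ee_rot"])},open("cmd.json","w"))
E
python3 -c "
from p import *
check(); plan((450,300,220,-10,0)); plan((705,-28,160,7.4,-30))"
```

```text
Traceback (most recent call last):
  File "p.py", line 14, in check
    print("t",round(s["clock"],1),"pos",(s["position"]*1000).round(1),"err mm",((s["position"]-p)*1000).round(1),"rot err deg",np.degrees(R.from_matrix(M.T@R.from_rotvec(s["ee_rot"]).as_matrix()).as_rotvec()).round(1),"w",(s["width"]*92).round(1),"F",s["force"].round(1))
                                                                                                                                                                                                                              ^^^^^^^^^^^^^^^^^^^^^
AttributeError: 'float' object has no attribute 'round'
```

```bash
sed -i 's/(s\["width"\]\*92).round(1)/round(float(s["width"])*92,1)/' p.py
python3 -c "
from p import *
check(); plan((450,300,220,-10,0)); plan((705,-28,160,7.4,-30))"
```

```text
t 0.1 pos [249.5 572.5 226. ] err mm [-0.5 -0.5 -1. ] rot err deg [0. 0. 0.] w 92.2 F [-0.1 -0.2  0.7]
row [0.0091, -0.3655, -0.213, -0.2257, -0.0014, 0.0] mm 338 deg 13.5
row [0.075, -0.3851, -0.3484, -0.2833, 0.076, 0.4961] mm 420 deg 34.6
```

>>> {"api": "step_arm", "payload": {
  "rows": [
    [-0.3,0.0091,-0.3655,-0.213,-0.2257,-0.0014,0],
    [-0.3,0.0091,-0.3655,-0.213,-0.2257,-0.0014,0],
    [-0.3,0.0091,-0.3655,-0.213,-0.2257,-0.0014,0],
    [-0.3,0.0091,-0.3655,-0.213,-0.2257,-0.0014,0],
    [-0.3,0.0091,-0.3655,-0.213,-0.2257,-0.0014,0],
    [-0.3,0.0091,-0.3655,-0.213,-0.2257,-0.0014,0],
    [-0.3,0.0091,-0.3655,-0.213,-0.2257,-0.0014,0],
    [-0.3,0.0091,-0.3655,-0.213,-0.2257,-0.0014,0],
    [-0.3,0.0091,-0.3655,-0.213,-0.2257,-0.0014,0],
    [-0.3,0.0091,-0.3655,-0.213,-0.2257,-0.0014,0],
    [-0.3,0.0091,-0.3655,-0.213,-0.2257,-0.0014,0]
  ],
  "newtons": 40
}}

```text
clock: 1.02
position: [0.4495, 0.2998, 0.2192]
ee_rot: [-1.078, 1.286, 1.08]
force: [-0.5, -0.0, -1.1]
width: 0.651
```

>>> {"api": "step_arm", "payload": {
  "rows": [
    [-0.3,0.075,-0.3851,-0.3484,-0.2833,0.076,0.4961],
    [-0.3,0.075,-0.3851,-0.3484,-0.2833,0.076,0.4961],
    [-0.3,0.075,-0.3851,-0.3484,-0.2833,0.076,0.4961],
    [-0.3,0.075,-0.3851,-0.3484,-0.2833,0.076,0.4961],
    [-0.3,0.075,-0.3851,-0.3484,-0.2833,0.076,0.4961],
    [-0.3,0.075,-0.3851,-0.3484,-0.2833,0.076,0.4961],
    [-0.3,0.075,-0.3851,-0.3484,-0.2833,0.076,0.4961],
    [-0.3,0.075,-0.3851,-0.3484,-0.2833,0.076,0.4961],
    [-0.3,0.075,-0.3851,-0.3484,-0.2833,0.076,0.4961],
    [-0.3,0.075,-0.3851,-0.3484,-0.2833,0.076,0.4961],
    [-0.3,0.075,-0.3851,-0.3484,-0.2833,0.076,0.4961],
    [-0.3,0.075,-0.3851,-0.3484,-0.2833,0.076,0.4961]
  ]
}}

```text
clock: 2.02
position: [0.7051, -0.03, 0.1562]
ee_rot: [-1.031, 1.554, 1.672]
force: [-0.1, -0.0, -0.2]
width: 0.655
```

```bash
python3 -c "
from p import *
s=check(); print(s['joints'].round(2)); plan((705,-28,30,7.4,-30),(705,-28,8,7.4,-30))"
```

```text
t 2.0 pos [705.1 -30.  156.2] err mm [ 0.1 -2.  -3.9] rot err deg [ 0.1 -0.1  0.1] w 60.3 F [-0.1 -0.  -0.2]
[-0.1   1.01  0.14  0.8  -0.05  1.87  1.7 ]
row [0.1407, -0.0813, 0.0, -0.0001, -0.0, 0.0] mm 130 deg 0.0
row [0.1645, -0.095, 0.0, -0.0001, -0.0, 0.0] mm 152 deg 0.0
```

>>> {"api": "step_arm", "payload": {
  "rows": [
    [-0.3,0.0703,-0.0406,0,0,0,0],
    [-0.3,0.1407,-0.0813,0,0,0,0],
    [-0.3,0.1407,-0.0813,0,0,0,0],
    [-0.3,0.1407,-0.0813,0,0,0,0],
    [-0.3,0.1407,-0.0813,0,0,0,0],
    [-0.3,0.1407,-0.0813,0,0,0,0]
  ]
}}

```text
clock: 2.52
position: [0.7054, -0.026, 0.0311]
ee_rot: [-1.036, 1.548, 1.673]
force: [0.2, -0.2, 1.6]
width: 0.651
```

```bash
python3 -c "
import json
import p
from p import *
c=json.load(open('cmd.json')); c['p'][2]=.030; c['p'][0]=.705;json.dump(c,open('cmd.json','w'))
s=check(); plan((705,-28,8,7.4,-30))"
```

```text
t 2.5 pos [705.4 -26.   31.1] err mm [0.4 2.  1.1] rot err deg [-0.1 -0.  -0.1] w 59.9 F [ 0.2 -0.2  1.6]
row [0.0238, -0.0138, 0.0, 0.0, -0.0, 0.0] mm 22 deg 0.0
```

>>> {"api": "step_arm", "payload": {
  "rows": [
    [-0.3,0.012,-0.007,0,0,0,0],
    [-0.3,0.0238,-0.0138,0,0,0,0],
    [-0.3,0.0238,-0.0138,0,0,0,0],
    [1,0.0238,-0.0138,0,0,0,0],
    [1,0.0238,-0.0138,0,0,0,0],
    [1,0.0238,-0.0138,0,0,0,0],
    [1,0.0238,-0.0138,0,0,0,0],
    [1,0.0238,-0.0138,0,0,0,0],
    [1,0.0238,-0.0138,0,0,0,0],
    [1,0.0238,-0.0138,0,0,0,0]
  ]
}}

```text
clock: 3.35
position: [0.7049, -0.0277, 0.0073]
ee_rot: [-1.034, 1.55, 1.672]
force: [0.2, -0.0, 1.4]
width: 0.259
```

```bash
python3 -c "
from p import *
s=check(); plan((690,-28,140,7.4,-30)); plan((650,-120,250,-5,10))"
```

```text
t 3.4 pos [704.9 -27.7   7.3] err mm [-0.1  0.3 -0.7] rot err deg [-0.  -0.1 -0. ] w 23.8 F [ 0.2 -0.   1.4]
row [-0.1336, 0.0986, 0.0024, 0.0, -0.0, 0.0] mm 133 deg 0.0
row [-0.0869, 0.1246, -0.1076, 0.2078, -0.0366, -0.664] mm 149 deg 41.8
```

Gripped at 23.8 mm. Lift.

>>> {"api": "step_arm", "payload": {
  "rows": [
    [1,-0.04,0.03,0.0008,0,0,0],
    [1,-0.08,0.06,0.0016,0,0,0],
    [1,-0.1336,0.0986,0.0024,0,0,0],
    [1,-0.1336,0.0986,0.0024,0,0,0],
    [1,-0.1336,0.0986,0.0024,0,0,0],
    [1,-0.1336,0.0986,0.0024,0,0,0]
  ]
}}

```text
clock: 3.85
position: [0.6902, -0.0278, 0.1399]
ee_rot: [-1.036, 1.548, 1.671]
force: [0.3, -0.7, -1.9]
width: 0.258
```

>>> {"api": "step_arm", "payload": {
  "rows": [
    [1,-0.0869,0.1246,-0.1076,0.2078,-0.0366,-0.664],
    [1,-0.0869,0.1246,-0.1076,0.2078,-0.0366,-0.664],
    [1,-0.0869,0.1246,-0.1076,0.2078,-0.0366,-0.664],
    [1,-0.0869,0.1246,-0.1076,0.2078,-0.0366,-0.664],
    [1,-0.0869,0.1246,-0.1076,0.2078,-0.0366,-0.664],
    [1,-0.0869,0.1246,-0.1076,0.2078,-0.0366,-0.664],
    [1,-0.0869,0.1246,-0.1076,0.2078,-0.0366,-0.664],
    [1,-0.0869,0.1246,-0.1076,0.2078,-0.0366,-0.664],
    [1,-0.0869,0.1246,-0.1076,0.2078,-0.0366,-0.664],
    [1,-0.0869,0.1246,-0.1076,0.2078,-0.0366,-0.664]
  ]
}}

```text
clock: 4.68
position: [0.651, -0.1194, 0.2483]
ee_rot: [-1.228, 1.125, 1.017]
force: [0.1, 0.1, -0.6]
width: 0.259
```

```bash
python3 -c "
from p import *
s=check(); print(s['joints'].round(2));plan((540,-240,300,-25,55))
from h import *
d=grab('scene'); cv2.imwrite('pics/s1.png',d['pixels'][100:400,150:550,::-1])"
```

```text
t 4.7 pos [ 651.  -119.4  248.3] err mm [ 1.   0.6 -1.7] rot err deg [-0.1 -0.1  0.1] w 23.8 F [ 0.1  0.1 -0.6]
[ 0.    0.38  0.14  1.63 -0.07  0.97  1.65]
row [-0.083, 0.1112, -0.1614, 0.2884, 0.1837, -0.7422] mm 170 deg 49.0
```

View pics/s1.png

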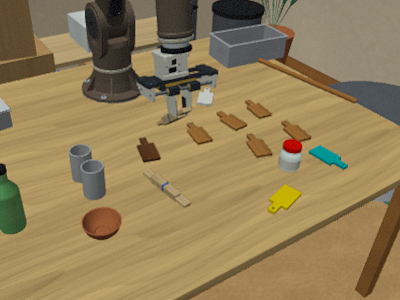

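>>> {"api": "step_arm", "payload": {
  "rows": [
    [1,-0.083,0.1112,-0.1614,0.2884,0.1837,-0.7422],
    [1,-0.083,0.1112,-0.1614,0.2884,0.1837,-0.7422],
    [1,-0.083,0.1112,-0.1614,0.2884,0.1837,-0.7422],
    [1,-0.083,0.1112,-0.1614,0.2884,0.1837,-0.7422],
    [1,-0.083,0.1112,-0.1614,0.2884,0.1837,-0.7422],
    [1,-0.083,0.1112,-0.1614,0.2884,0.1837,-0.7422],
    [1,-0.083,0.1112,-0.1614,0.2884,0.1837,-0.7422],
    [1,-0.083,0.1112,-0.1614,0.2884,0.1837,-0.7422],
    [1,-0.083,0.1112,-0.1614,0.2884,0.1837,-0.7422],
    [1,-0.083,0.1112,-0.1614,0.2884,0.1837,-0.7422]
  ]
}}

```text
clock: 5.57
position: [0.5319, -0.2636, 0.2968]
ee_rot: [-1.363, 0.944, 0.27]
force: [0.2, -0.2, -0.6]
width: 0.257
```

```bash
python3 -c "
from p import *
s=check(); print(s['joints'].round(2));plan((549,-326,275,-30,55))"
```

```text
t 5.6 pos [ 531.9 -263.6  296.8] err mm [ -8.1 -23.6  -3.2] rot err deg [-3.8  2.6  9.8] w 23.6 F [ 0.2 -0.2 -0.6]
[ 0.16 -0.01  0.1   2.27  1.04  0.2   0.48]
row [0.0635, -0.0063, -0.0926, 0.0478, 0.0683, 0.0] mm 90 deg 5.0
```

>>> {"api": "step_arm", "payload": {
  "rows": [
    [1,0,0,0,0,0,0],
    [1,0,0,0,0,0,0]
  ]
}}

```text
clock: 5.73
position: [0.5313, -0.263, 0.2962]
ee_rot: [-1.363, 0.944, 0.274]
force: [0.2, 0.2, -0.5]
width: 0.257
```

```bash
python3 -c "
from p import *
s=status.observe(); print(s['joints'].round(2),s['dq'].round(2));M=R.from_rotvec(s['ee_rot']).as_matrix();print(s['position'],M.round(3))
reset();plan((549,-326,275,-32,48))"
```

```text
[ 0.16 -0.01  0.1   2.27  1.03  0.2   0.49] [-0.   -0.01  0.01 -0.01 -0.07 -0.    0.07]
[ 0.53131159 -0.26303686  0.29621042] [[ 0.62  -0.667  0.412]
 [-0.344  0.241  0.908]
 [-0.705 -0.705 -0.08 ]]
row [0.0595, -0.015, -0.0602, 0.1426, 0.0391, -0.045] mm 69 deg 9.3
```

```bash
python3 -c "
from p import *
reset();plan((553.5,-320,275,10,50))"
```

```text
row [0.0604, -0.017, -0.0511, -0.3326, -0.473, -0.104] mm 65 deg 35.2
```

>>> {"api": "step_arm", "payload": {
  "rows": [
    [1,0.0604,-0.017,-0.0511,-0.3326,-0.473,-0.104],
    [1,0.0604,-0.017,-0.0511,-0.3326,-0.473,-0.104],
    [1,0.0604,-0.017,-0.0511,-0.3326,-0.473,-0.104],
    [1,0.0604,-0.017,-0.0511,-0.3326,-0.473,-0.104],
    [1,0.0604,-0.017,-0.0511,-0.3326,-0.473,-0.104],
    [1,0.0604,-0.017,-0.0511,-0.3326,-0.473,-0.104],
    [1,0.0604,-0.017,-0.0511,-0.3326,-0.473,-0.104],
    [1,0.0604,-0.017,-0.0511,-0.3326,-0.473,-0.104],
    [1,0.0604,-0.017,-0.0511,-0.3326,-0.473,-0.104],
    [1,0.0604,-0.017,-0.0511,-0.3326,-0.473,-0.104],
    [1,0.0604,-0.017,-0.0511,-0.3326,-0.473,-0.104]
  ]
}}

```text
clock: 6.65
position: [0.5533, -0.3167, 0.266]
ee_rot: [-1.493, 0.723, 0.581]
force: [1.1, 0.9, -2.9]
width: 0.254
```

```bash
python3 -c "
from p import *
s=check(); print(s['joints'].round(2))"
```

```text
t 6.7 pos [ 553.3 -316.7  266. ] err mm [-0.3  3.3 -9.1] rot err deg [ 7.4 12.4  8. ] w 23.3 F [ 1.1  0.9 -2.9]
[ 1.58  0.4  -1.19  2.06  0.39  0.23  1.72]
```

>>> {"api": "step_arm", "payload": {
  "rows": [
    [1,0,0,0,0,0,0],
    [1,0,0,0,0,0,0]
  ]
}}

```text
clock: 6.82
position: [0.5514, -0.3201, 0.2639]
ee_rot: [-1.485, 0.731, 0.576]
force: [0.2, 0.3, -1.1]
width: 0.255
```

```bash
python3 -c "
from p import *
s=check(); print(s['joints'].round(2)); M=R.from_rotvec(s['ee_rot']).as_matrix();print(M.round(2))
from h import *
d=grab('scene'); cv2.imwrite('pics/s2.png',d['pixels'][50:350,100:500,::-1])
d=grab('top'); cv2.imwrite('pics/t2.png',d['pixels'][100:400,200:600,::-1])"
```

```text
t 6.8 pos [ 551.4 -320.1  263.9] err mm [ -2.2  -0.1 -11.1] rot err deg [ 8.  12.7  8.1] w 23.4 F [ 0.2  0.3 -1.1]
[ 1.57  0.4  -1.18  2.06  0.4   0.23  1.71]
[[ 0.67 -0.74  0.08]
 [-0.09  0.02  1.  ]
 [-0.74 -0.67 -0.05]]
```

View pics/s2.png

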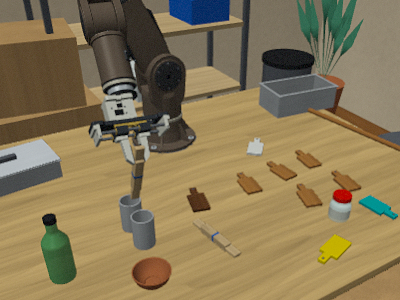

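View pics/t2.png

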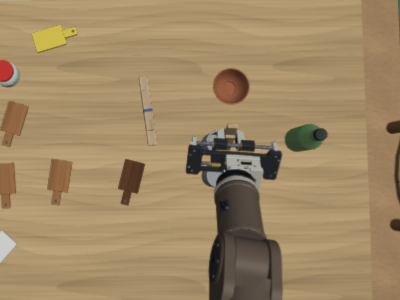

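```bash
python3 -c "
from p import *
reset();plan((581,-327,245,-8,45))"
```

```text
row [0.0425, -0.0109, -0.009, 0.0805, 0.0027, -0.0453] mm 36 deg 5.5
```

>>> {"api": "step_arm", "payload": {
  "rows": [
    [1,0.0425,-0.0109,-0.009,0.0805,0.0027,-0.0453],
    [1,0.0425,-0.0109,-0.009,0.0805,0.0027,-0.0453],
    [1,0.0425,-0.0109,-0.009,0.0805,0.0027,-0.0453],
    [1,0.0425,-0.0109,-0.009,0.0805,0.0027,-0.0453],
    [1,0.0425,-0.0109,-0.009,0.0805,0.0027,-0.0453],
    [1,0.0425,-0.0109,-0.009,0.0805,0.0027,-0.0453]
  ]
}}

```text
clock: 7.42
position: [0.5814, -0.3261, 0.2463]
ee_rot: [-1.431, 0.709, 0.506]
force: [-0.2, -0.7, -0.4]
width: 0.256
```

```bash
python3 -c "
from p import *
s=check(); print(s['joints'].round(2)); M=R.from_rotvec(s['ee_rot']).as_matrix();print(M.round(2))
from h import *
d=grab('scene'); cv2.imwrite('pics/s3.png',cv2.resize(d['pixels'][170:320,180:340,::-1],None,fx=3,fy=3))"
```

```text
t 7.4 pos [ 581.4 -326.1  246.3] err mm [0.5 0.9 1.3] rot err deg [-0.3 -0.  -0.1] w 23.5 F [-0.2 -0.7 -0.4]
[ 1.44  0.43 -1.05  2.07  0.62  0.12  1.42]
[[ 0.7  -0.7   0.14]
 [-0.1   0.09  0.99]
 [-0.71 -0.71 -0.  ]]
```

View pics/s3.png

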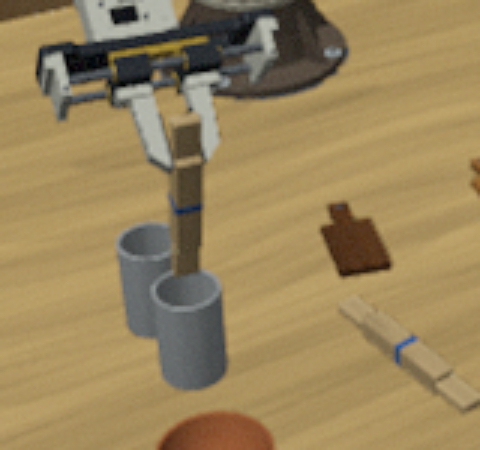

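```bash
python3 -c "
from h import *
d=grab('scene'); print(proj(d,[[.542,-.320,.112],[.542,-.322,.095],[.573,-.322,.095],[.511,-.322,.095],[.5,-.32,.112]]).round(1))
W=world(d); 
for v in range(235,264,4): print(v,W[v,242].round(3))"
```

```text
[[242.4 259.6]
 [242.2 264.9]
 [247.  271.1]
 [237.5 258.9]
 [236.  251.5]]
235 [ 0.578 -0.328  0.214]
239 [ 0.577 -0.329  0.202]
243 [ 0.573 -0.328  0.187]
247 [ 0.568 -0.327  0.172]
251 [ 0.568 -0.328  0.16 ]
255 [ 0.552 -0.323  0.134]
259 [ 0.547 -0.323  0.118]
263 [ 0.516 -0.312  0.081]
```

```bash
python3 -c "
from p import *
plan((577,-326,215,-8,45),(574,-326,175,-8,45))"
```

```text
row [0.0229, 0.0301, 0.0005, 0.0, -0.0, 0.0] mm 30 deg 0.0
row [0.0556, 0.0681, 0.0, 0.0, -0.0, 0.0] mm 70 deg 0.0
```

>>> {"api": "step_arm", "payload": {
  "rows": [
    [1,0.0115,0.015,0.0005,0,0,0],
    [1,0.0229,0.0301,0.0005,0,0,0],
    [1,0.033,0.043,0,0,0,0],
    [1,0.045,0.055,0,0,0,0],
    [1,0.0556,0.0681,0,0,0,0],
    [1,0.0556,0.0681,0,0,0,0],
    [1,0.0556,0.0681,0,0,0,0]
  ]
}}

```text
clock: 8.1
position: [0.5739, -0.3272, 0.1763]
ee_rot: [-1.431, 0.711, 0.503]
force: [0.1, -0.5, -2.7]
width: 0.256
```

```bash
python3 -c "
from p import *
s=check(); print(s['joints'].round(2))
from h import *
d=grab('scene'); cv2.imwrite('pics/s4.png',cv2.resize(d['pixels'][170:320,180:340,::-1],None,fx=3,fy=3))"
```

```text
t 8.1 pos [ 573.9 -327.2  176.3] err mm [-0.  -1.2  1.3] rot err deg [-0.2  0.2 -0.1] w 23.5 F [ 0.1 -0.5 -2.7]
[ 1.48  0.64 -1.17  2.15  1.89  0.26  0.27]
```

View pics/s4.png

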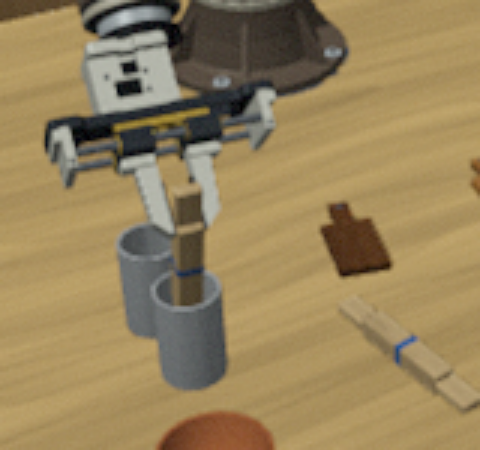

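```bash
python3 -c "
from p import *
plan((571,-326,157,-8,45)); plan((490,-315,240,-8,45))"
```

```text
row [0.0133, 0.0185, -0.0005, 0.0, -0.0, 0.0] mm 18 deg 0.0
row [-0.1456, -0.0011, -0.0005, 0.0, -0.0, 0.0] mm 116 deg 0.0
```

>>> {"api": "step_arm", "payload": {
  "rows": [
    [1,0.0133,0.0185,-0.0005,0,0,0],
    [1,0.0133,0.0185,-0.0005,0,0,0],
    [1,0.0133,0.0185,-0.0005,0,0,0],
    [-0.1,0.0133,0.0185,-0.0005,0,0,0],
    [-0.1,0.0133,0.0185,-0.0005,0,0,0],
    [-0.1,0.0133,0.0185,-0.0005,0,0,0],
    [-0.1,0.0133,0.0185,-0.0005,0,0,0],
    [-0.1,0.0133,0.0185,-0.0005,0,0,0]
  ]
}}

```text
clock: 8.82
position: [0.571, -0.3264, 0.1579]
ee_rot: [-1.429, 0.71, 0.506]
force: [0.1, 0.4, 0.2]
width: 0.537
```

>>> {"api": "step_arm", "payload": {
  "rows": [
    [-0.1,-0.03,-0.0011,-0.0005,0,0,0],
    [-0.1,-0.07,-0.0011,-0.0005,0,0,0],
    [-0.1,-0.1456,-0.0011,-0.0005,0,0,0],
    [-0.1,-0.1456,-0.0011,-0.0005,0,0,0],
    [-0.1,-0.1456,-0.0011,-0.0005,0,0,0],
    [-0.1,-0.1456,-0.0011,-0.0005,0,0,0]
  ]
}}

```text
clock: 9.32
position: [0.5041, -0.3237, 0.2125]
ee_rot: [-1.421, 0.743, 0.528]
force: [-0.7, -0.1, 0.4]
width: 0.552
```

```bash
python3 -c "
from p import *
s=check(); print(s['joints'].round(2))
from h import *
d=grab('scene'); cv2.imwrite('pics/s5.png',cv2.resize(d['pixels'][150:320,180:360,::-1],None,fx=3,fy=3))
d=grab('top'); np.savez('t.npz',**d); report(d)"
```

```text
t 9.3 pos [ 504.1 -323.7  212.5] err mm [ 14.1  -8.7 -27.5] rot err deg [-0.1  0.5  2. ] w 50.8 F [-0.7 -0.1  0.4]
[ 1.68  0.47 -1.23  2.2   1.05  0.13  1.07]
(430, 185) brown 794 ztop 0.0213 O [ 692.2 -379.6] yaw -133.9 sd
(212, 220) brown 636 ztop 0.0113 O [615.5 215.6] yaw -17.3 sd
(150, 221) brown 629 ztop 0.0113 O [616.1 385.4] yaw -9.2 sd
(258, 278) brown 656 ztop 0.0115 O [459.4  92.1] yaw -8.5 sd
(330, 278) dark 629 ztop 0.0112 O [ 457.5 -102.2] yaw -14.7 sd
(203, 281) brown 669 ztop 0.0116 O [450.9 241.6] yaw 4.5 sd
(154, 287) brown 643 ztop 0.0117 O [437.4 372. ] yaw -7.8 sd
```

View pics/s5.png

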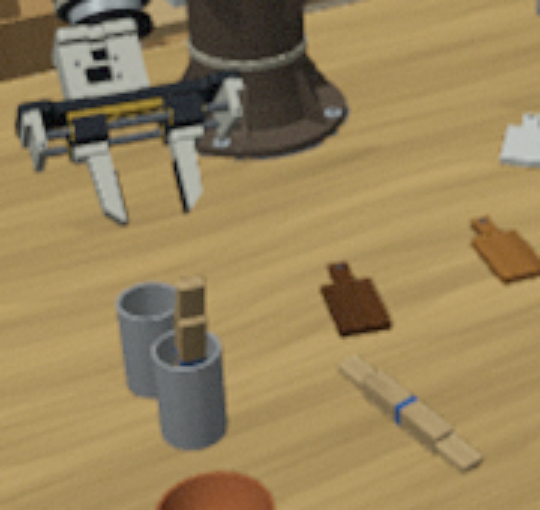

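```bash
python3 -c "
from p import *
reset();plan((560,-200,260,0,20))"
```

```text
row [-0.0122, -0.0756, 0.1628, -0.1153, -0.0782, 0.3823] mm 144 deg 24.4
```

>>> {"api": "step_arm", "payload": {
  "rows": [
    [-0.3,-0.0122,-0.0756,0.1628,-0.1153,-0.0782,0.3823],
    [-0.3,-0.0122,-0.0756,0.1628,-0.1153,-0.0782,0.3823],
    [-0.3,-0.0122,-0.0756,0.1628,-0.1153,-0.0782,0.3823],
    [-0.3,-0.0122,-0.0756,0.1628,-0.1153,-0.0782,0.3823],
    [-0.3,-0.0122,-0.0756,0.1628,-0.1153,-0.0782,0.3823],
    [-0.3,-0.0122,-0.0756,0.1628,-0.1153,-0.0782,0.3823],
    [-0.3,-0.0122,-0.0756,0.1628,-0.1153,-0.0782,0.3823]
  ]
}}

```text
clock: 10.0
position: [0.5641, -0.1964, 0.2616]
ee_rot: [-1.363, 0.943, 0.948]
force: [-0.3, -0.4, -0.4]
width: 0.65
```

```bash
python3 -c "
from p import *
s=check(); print(s['joints'].round(2));
plan((677,-141,140,7.5,-36))
from h import *
d=grab('top');b,Z,hsv,W=masks(d)
for m in comps((hsv[...,1]<90)&(Z>0.006)&(Z<0.04)&(W[...,0]>0.5)&(abs(W[...,1])<.2),100,3000):
    o,a,n=pose(W,m,0.006,0); print('stick',o.round(1),a.round(1),n)
q=W[(abs(W[...,0]-.542)<.06)&(abs(W[...,1]+.322)<.06)&(Z>.11)&(Z<.22)]; print(len(q),q.mean(0),q[q[:,2]>.17].mean(0))"
```

```text
t 10.0 pos [ 564.1 -196.4  261.6] err mm [4.1 3.6 1.6] rot err deg [-0.4  0.1 -0.3] w 59.8 F [-0.3 -0.4 -0.4]
[ 1.22  0.43 -1.2   1.84  0.49  0.83  1.42]
row [0.1909, -0.0861, 0.0737, -0.1289, 0.0181, 0.932] mm 178 deg 56.5
stick [ 665.9 -142. ] 7.0 385
43 [ 0.57226418 -0.33151156  0.18195106] [ 0.57482837 -0.33104715  0.1873857 ]
```

>>> {"api": "step_arm", "payload": {
  "rows": [
    [-0.3,0.1909,-0.0861,0.0737,-0.1289,0.0181,0.932],
    [-0.3,0.1909,-0.0861,0.0737,-0.1289,0.0181,0.932],
    [-0.3,0.1909,-0.0861,0.0737,-0.1289,0.0181,0.932],
    [-0.3,0.1909,-0.0861,0.0737,-0.1289,0.0181,0.932],
    [-0.3,0.1909,-0.0861,0.0737,-0.1289,0.0181,0.932],
    [-0.3,0.1909,-0.0861,0.0737,-0.1289,0.0181,0.932],
    [-0.3,0.1909,-0.0861,0.0737,-0.1289,0.0181,0.932],
    [-0.3,0.1909,-0.0861,0.0737,-0.1289,0.0181,0.932],
    [-0.3,0.1909,-0.0861,0.0737,-0.1289,0.0181,0.932],
    [-0.3,0.1909,-0.0861,0.0737,-0.1289,0.0181,0.932],
    [-0.3,0.1909,-0.0861,0.0737,-0.1289,0.0181,0.932]
  ]
}}

```text
clock: 10.97
position: [0.6774, -0.143, 0.1347]
ee_rot: [-0.97, 1.643, 1.738]
force: [0.5, -0.5, 0.0]
width: 0.651
```

```bash
python3 -c "
from p import *
s=check(); print(s['joints'].round(2));
plan((677,-141,30,7.5,-36))"
```

```text
t 11.0 pos [ 677.4 -143.   134.7] err mm [ 0.4 -2.  -5.3] rot err deg [0.4 0.4 0.3] w 59.9 F [ 0.5 -0.5  0. ]
[ 0.21  1.1  -0.46  0.74  0.44  2.    1.6 ]
row [0.1112, -0.0809, 0.0, 0.0, 0.0, -0.0] mm 110 deg 0.0
```

```bash
python3 -c "
from p import *
reset();plan((677,-141,30,7.5,-32))"
```

```text
row [0.1056, -0.0774, 0.0038, -0.0059, -0.0067, -0.0715] mm 105 deg 4.3
```

>>> {"api": "step_arm", "payload": {
  "rows": [
    [-0.3,0.05,-0.0387,0.0019,-0.003,-0.0033,-0.0715],
    [-0.3,0.1056,-0.0774,0.0038,-0.0059,-0.0067,-0.0715],
    [-0.3,0.1056,-0.0774,0.0038,-0.0059,-0.0067,-0.0715],
    [-0.3,0.1056,-0.0774,0.0038,-0.0059,-0.0067,-0.0715],
    [-0.3,0.1056,-0.0774,0.0038,-0.0059,-0.0067,-0.0715]
  ]
}}

```text
clock: 11.38
position: [0.6757, -0.1399, 0.0344]
ee_rot: [-1.012, 1.569, 1.699]
force: [-0.3, 0.4, 1.3]
width: 0.653
```

```bash
python3 -c "
from p import *
s=check(); print(s['joints'].round(2));
reset();plan((677,-141,8,7.5,-32))"
```

```text
t 11.4 pos [ 675.7 -139.9   34.4] err mm [-1.3  1.1  4.4] rot err deg [-0.2 -0.4 -0.2] w 60.1 F [-0.3  0.4  1.3]
[ 0.26  1.12 -0.5   0.91  0.46  1.75  1.55]
row [0.0273, -0.0186, -0.0018, 0.0032, 0.006, 0.0031] mm 26 deg 0.5
```

```bash
python3 -c "
from p import *
reset();plan((677,-141,11,7.5,-32))"
```

```text
row [0.0241, -0.0166, -0.0018, 0.0032, 0.006, 0.0031] mm 23 deg 0.5
```

>>> {"api": "step_arm", "payload": {
  "rows": [
    [-0.3,0.012,-0.008,-0.0018,0,0,0],
    [-0.3,0.0241,-0.0166,-0.0018,0,0,0],
    [-0.3,0.0241,-0.0166,-0.0018,0,0,0],
    [1,0.0241,-0.0166,-0.0018,0,0,0],
    [1,0.0241,-0.0166,-0.0018,0,0,0],
    [1,0.0241,-0.0166,-0.0018,0,0,0],
    [1,0.0241,-0.0166,-0.0018,0,0,0],
    [1,0.0241,-0.0166,-0.0018,0,0,0],
    [1,0.0241,-0.0166,-0.0018,0,0,0]
  ]
}}

```text
clock: 12.13
position: [0.6787, -0.1384, 0.0117]
ee_rot: [-1.015, 1.564, 1.701]
force: [-0.1, -0.8, -0.6]
width: 0.259
```

```bash
python3 -c "
from p import *
s=check(); reset();plan((650,-150,150,0,-20)); plan((570,-250,270,-5,25))"
```

```text
t 12.1 pos [ 678.7 -138.4   11.7] err mm [1.6 2.6 0.7] rot err deg [-0.4 -0.4 -0.3] w 23.9 F [-0.1 -0.8 -0.6]
row [-0.1275, 0.1227, -0.0079, 0.119, -0.0475, -0.1948] mm 142 deg 14.0
row [-0.1068, 0.1452, -0.125, 0.0854, 0.0037, -0.7496] mm 176 deg 45.3
```

>>> {"api": "step_arm", "payload": {
  "rows": [
    [1,-0.03,0.03,-0.002,0,0,0],
    [1,-0.07,0.07,-0.005,0,0,0],
    [1,-0.1275,0.1227,-0.0079,0.119,-0.0475,-0.1948],
    [1,-0.1275,0.1227,-0.0079,0.119,-0.0475,-0.1948],
    [1,-0.1275,0.1227,-0.0079,0.119,-0.0475,-0.1948],
    [1,-0.1275,0.1227,-0.0079,0.119,-0.0475,-0.1948],
    [1,-0.1275,0.1227,-0.0079,0.119,-0.0475,-0.1948]
  ]
}}

```text
clock: 12.72
position: [0.6495, -0.1504, 0.1499]
ee_rot: [-1.023, 1.462, 1.462]
force: [0.9, -1.2, -0.3]
width: 0.258
```

>>> {"api": "step_arm", "payload": {
  "rows": [
    [1,-0.1068,0.1452,-0.125,0.0854,0.0037,-0.7496],
    [1,-0.1068,0.1452,-0.125,0.0854,0.0037,-0.7496],
    [1,-0.1068,0.1452,-0.125,0.0854,0.0037,-0.7496],
    [1,-0.1068,0.1452,-0.125,0.0854,0.0037,-0.7496],
    [1,-0.1068,0.1452,-0.125,0.0854,0.0037,-0.7496],
    [1,-0.1068,0.1452,-0.125,0.0854,0.0037,-0.7496],
    [1,-0.1068,0.1452,-0.125,0.0854,0.0037,-0.7496],
    [1,-0.1068,0.1452,-0.125,0.0854,0.0037,-0.7496],
    [1,-0.1068,0.1452,-0.125,0.0854,0.0037,-0.7496]
  ]
}}

```text
clock: 13.47
position: [0.5694, -0.2501, 0.2684]
ee_rot: [-1.333, 0.938, 0.82]
force: [0.8, 0.6, -0.5]
width: 0.254
```

```bash
python3 -c "
from p import *
s=check(); print(s['joints'].round(2)); reset();plan((520,-325,285,-5,42))"
```

```text
t 13.5 pos [ 569.4 -250.1  268.4] err mm [-0.6 -0.1 -1.6] rot err deg [ 0.  -0.1  0.3] w 23.4 F [ 0.8  0.6 -0.5]
[ 1.04  0.28 -0.77  1.86  0.15  0.66  1.71]
row [-0.0413, 0.0397, -0.0986, -0.0007, 0.0015, -0.2875] mm 91 deg 17.2
```

>>> {"api": "step_arm", "payload": {
  "rows": [
    [1,-0.0413,0.0397,-0.0986,-0.0007,0.0015,-0.2875],
    [1,-0.0413,0.0397,-0.0986,-0.0007,0.0015,-0.2875],
    [1,-0.0413,0.0397,-0.0986,-0.0007,0.0015,-0.2875],
    [1,-0.0413,0.0397,-0.0986,-0.0007,0.0015,-0.2875],
    [1,-0.0413,0.0397,-0.0986,-0.0007,0.0015,-0.2875],
    [1,-0.0413,0.0397,-0.0986,-0.0007,0.0015,-0.2875],
    [1,-0.0413,0.0397,-0.0986,-0.0007,0.0015,-0.2875]
  ]
}}

```text
clock: 14.05
position: [0.5202, -0.3269, 0.286]
ee_rot: [-1.43, 0.712, 0.583]
force: [0.9, -0.6, -0.7]
width: 0.255
```

```bash
python3 -c "
from p import *
s=check(); print(s['joints'].round(2)); M=R.from_rotvec(s['ee_rot']).as_matrix();print(M.round(2))
x=M[:,0]; print('tilt',np.degrees(np.arccos(-x[2])),'yaw',np.degrees(np.arctan2(x[1],x[0])))"
```

```text
t 14.1 pos [ 520.2 -326.9  286. ] err mm [ 0.1 -1.9  1. ] rot err deg [ 0.2 -0.  -0.2] w 23.4 F [ 0.9 -0.6 -0.7]
[ 1.68  0.32 -1.16  2.05 -0.22  0.32  2.31]
[[ 0.67 -0.74  0.09]
 [-0.06  0.07  1.  ]
 [-0.74 -0.67  0.  ]]
tilt 42.22173775639255 yaw -4.941717129483575
```

```bash
python3 -c "
from p import *
plan((490,-325,248,-5,42))"
```

```text
row [0.0093, 0.0587, -0.0033, -0.0, 0.0, 0.0] mm 48 deg 0.0
```

>>> {"api": "step_arm", "payload": {
  "rows": [
    [1,0.0093,0.0587,-0.0033,0,0,0],
    [1,0.0093,0.0587,-0.0033,0,0,0],
    [1,0.0093,0.0587,-0.0033,0,0,0],
    [1,0.0093,0.0587,-0.0033,0,0,0],
    [1,0.0093,0.0587,-0.0033,0,0,0]
  ]
}}

```text
clock: 14.47
position: [0.4933, -0.3241, 0.2509]
ee_rot: [-1.438, 0.709, 0.584]
force: [-0.1, -0.5, -0.7]
width: 0.257
```

```bash
python3 -c "
from p import *
s=check(); print(s['joints'].round(2)); M=R.from_rotvec(s['ee_rot']).as_matrix()
x=M[:,0]; print('tilt',np.degrees(np.arccos(-x[2])),'yaw',np.degrees(np.arctan2(x[1],x[0])))
from h import *
d=grab('scene'); cv2.imwrite('pics/s6.png',cv2.resize(d['pixels'][150:320,180:340,::-1],None,fx=3,fy=3))
W=world(d);print(proj(d,[[.451,-.322,.112],[.456,-.322,.095]]))
for v in range(208,250,4):
  for u in (231,): print(v,u,W[v,u].round(3))
"
```

```text
t 14.5 pos [ 493.3 -324.1  250.9] err mm [3.3 0.8 2.9] rot err deg [-0.2 -0.  -0.3] w 23.6 F [-0.1 -0.5 -0.7]
[ 1.74  0.37 -1.19  2.14 -0.23  0.23  2.38]
tilt 42.33986403131397 yaw -4.944921753726626
[[228.36944635 242.87735855]
 [229.66095028 248.72598222]]
208 231 [ 0.508 -0.323  0.254]
212 231 [ 0.505 -0.324  0.241]
216 231 [ 0.501 -0.323  0.227]
220 231 [ 0.494 -0.322  0.21 ]
224 231 [ 0.492 -0.323  0.197]
228 231 [ 0.488 -0.322  0.182]
232 231 [ 0.482 -0.322  0.166]
236 231 [ 0.47  -0.319  0.145]
240 231 [ 0.465 -0.318  0.129]
244 231 [ 0.433 -0.309  0.093]
248 231 [ 0.433 -0.31   0.079]
```

View pics/s6.png

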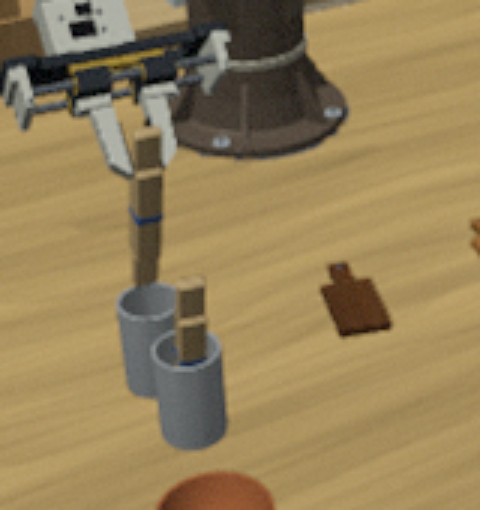

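```bash
python3 -c "
from p import *
plan((486,-325,215,-5,42),(481,-325,163,-5,42))"
```

```text
row [0.0274, 0.0313, -0.0005, -0.0, 0.0, 0.0] mm 33 deg 0.0
row [0.0715, 0.0794, -0.001, -0.0, 0.0, 0.0] mm 85 deg 0.0
```

>>> {"api": "step_arm", "payload": {
  "rows": [
    [1,0.0137,0.0157,-0.0005,0,0,0],
    [1,0.0274,0.0313,-0.0005,0,0,0],
    [1,0.042,0.047,-0.0007,0,0,0],
    [1,0.057,0.063,-0.001,0,0,0],
    [1,0.0715,0.0794,-0.001,0,0,0],
    [1,0.0715,0.0794,-0.001,0,0,0],
    [1,0.0715,0.0794,-0.001,0,0,0]
  ]
}}

```text
clock: 15.1
position: [0.481, -0.3324, 0.1804]
ee_rot: [-1.429, 0.71, 0.617]
force: [1.8, 0.5, -1.0]
width: 0.257
```

```bash
python3 -c "
from p import *
s=check(); print(s['joints'].round(2)); M=R.from_rotvec(s['ee_rot']).as_matrix()
x=M[:,0]; print('tilt',np.degrees(np.arccos(-x[2])),'yaw',np.degrees(np.arctan2(x[1],x[0])))
from h import *
d=grab('scene'); cv2.imwrite('pics/s7.png',cv2.resize(d['pixels'][150:320,180:340,::-1],None,fx=3,fy=3))
reset(); plan((400,-318,250,-5,42))
"
```

```text
t 15.1 pos [ 481.  -332.4  180.4] err mm [ 0.  -7.4 17.4] rot err deg [-0.5 -1.1  1. ] w 23.7 F [ 1.8  0.5 -1. ]
[ 1.59  0.45 -1.    2.2  -0.51  0.12  2.74]
tilt 41.02530539720573 yaw -3.320741304361823
row [-0.1324, 0.0204, 0.0118, 0.0077, 0.0179, -0.016] mm 108 deg 1.5
```

View pics/s7.png

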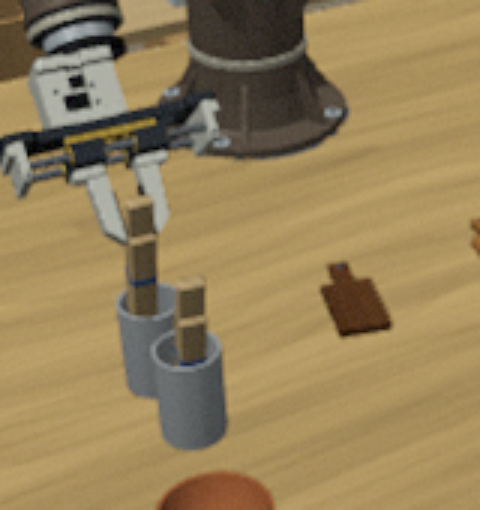

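>>> {"api": "step_arm", "payload": {
  "rows": [
    [-0.1,0,0,0,0,0,0],
    [-0.1,0,0,0,0,0,0],
    [-0.1,0,0,0,0,0,0],
    [-0.1,0,0,0,0,0,0],
    [-0.1,0,0,0,0,0,0]
  ]
}}

```text
clock: 15.57
position: [0.4799, -0.3332, 0.1802]
ee_rot: [-1.422, 0.714, 0.612]
force: [-0.2, 0.1, -0.0]
width: 0.536
```

```bash
python3 -c "
from h import *
d=grab('scene'); cv2.imwrite('pics/s8.png',cv2.resize(d['pixels'][150:320,180:340,::-1],None,fx=3,fy=3))
from p import *
check();reset(); plan((430,-325,225,-3,41))
"
```

```text
t 15.6 pos [ 479.9 -333.1  180.1] err mm [ 80.  -15.1 -69.9] rot err deg [-0. -1.  1.] w 49.8 F [-0.8  0.5  0.2]
row [-0.0836, 0.0108, 0.0062, -0.0243, -0.0054, 0.0001] mm 68 deg 1.5
```

View pics/s8.png

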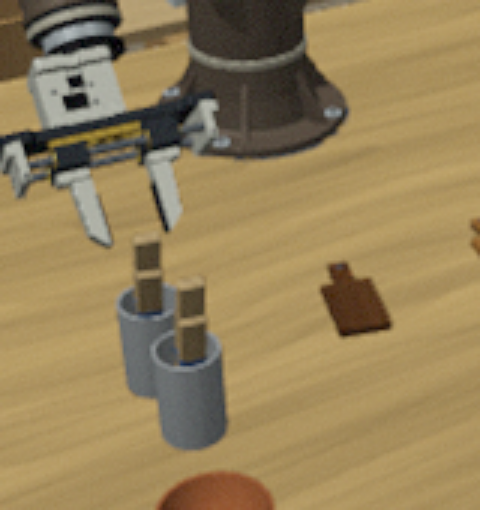

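```bash
python3 -c "
from p import *
reset(); plan((460,-318,260,-5,30)); plan((440,-80,240,-12,0)); 
"
```

```text
row [-0.0925, -0.0455, 0.0182, 0.0024, 0.0163, 0.1832] mm 84 deg 11.0
row [-0.0037, 0.0565, 0.2942, 0.114, 0.0306, 0.4994] mm 240 deg 30.8
```

>>> {"api": "step_arm", "payload": {
  "rows": [
    [-0.1,-0.0925,-0.0455,0.0182,0.0024,0.0163,0.1832],
    [-0.1,-0.0925,-0.0455,0.0182,0.0024,0.0163,0.1832],
    [-0.1,-0.0925,-0.0455,0.0182,0.0024,0.0163,0.1832],
    [-0.1,-0.0925,-0.0455,0.0182,0.0024,0.0163,0.1832],
    [-0.1,-0.0925,-0.0455,0.0182,0.0024,0.0163,0.1832],
    [-0.1,-0.0925,-0.0455,0.0182,0.0024,0.0163,0.1832]
  ]
}}

```text
clock: 16.12
position: [0.4604, -0.3177, 0.2605]
ee_rot: [-1.369, 0.87, 0.748]
force: [-0.7, -0.6, -1.4]
width: 0.547
```

>>> {"api": "step_arm", "payload": {
  "rows": [
    [-0.6,-0.0037,0.0565,0.2942,0.114,0.0306,0.4994],
    [-0.6,-0.0037,0.0565,0.2942,0.114,0.0306,0.4994],
    [-0.6,-0.0037,0.0565,0.2942,0.114,0.0306,0.4994],
    [-0.6,-0.0037,0.0565,0.2942,0.114,0.0306,0.4994],
    [-0.6,-0.0037,0.0565,0.2942,0.114,0.0306,0.4994],
    [-0.6,-0.0037,0.0565,0.2942,0.114,0.0306,0.4994],
    [-0.6,-0.0037,0.0565,0.2942,0.114,0.0306,0.4994],
    [-0.6,-0.0037,0.0565,0.2942,0.114,0.0306,0.4994],
    [-0.6,-0.0037,0.0565,0.2942,0.114,0.0306,0.4994],
    [-0.6,-0.0037,0.0565,0.2942,0.114,0.0306,0.4994]
  ]
}}

```text
clock: 16.95
position: [0.4394, -0.0805, 0.2387]
ee_rot: [-1.051, 1.302, 1.056]
force: [-0.3, 0.5, 0.1]
width: 0.798
```

```bash
python3 -c "
from p import *
s=check(); print(s['joints'].round(2))
"
```

```text
t 16.9 pos [439.4 -80.5 238.7] err mm [-0.6 -0.4 -1.3] rot err deg [-0.  -0.1  0.1] w 73.4 F [-0.3  0.5  0.1]
[ 0.64  0.2  -0.66  1.92  0.14  1.07  1.28]
```

```bash
cat >> p.py <<'E'
def pick(x,y,yaw,off=10):
    c,s=np.cos(np.radians(yaw)),np.sin(np.radians(yaw)); return x-off*c,y-off*s
E
python3 -c "
from p import *
from h import report
report()
x,y=pick(459.5,91.8,-9); print(x,y)
plan((x,y,70,-9,0)); plan((x,y,4,-9,0)); 
"
```

```text
(431, 185) brown 790 ztop 0.021 O [ 705.2 -367.1] yaw 42.8 sd
(212, 220) brown 636 ztop 0.0114 O [616.2 215.9] yaw -16.1 sd
(150, 221) brown 643 ztop 0.0115 O [616.2 385.6] yaw -8.8 sd
(258, 278) brown 663 ztop 0.0115 O [458.9  92. ] yaw -8.8 sd
(203, 281) brown 642 ztop 0.0113 O [451.2 241.6] yaw 4.8 sd
(154, 287) brown 638 ztop 0.0114 O [437.  371.7] yaw -6.6 sd
449.6231165940486 93.3643446504023
row [0.2125, 0.0333, 0.2145, -0.05, -0.0, -0.0] mm 243 deg 3.0
row [0.0825, -0.0, 0.0, -0.0, -0.0, -0.0] mm 66 deg 0.0
```

>>> {"api": "step_arm", "payload": {
  "rows": [
    [-0.7,0.2125,0.0333,0.2145,-0.05,0,0],
    [-0.7,0.2125,0.0333,0.2145,-0.05,0,0],
    [-0.7,0.2125,0.0333,0.2145,-0.05,0,0],
    [-0.7,0.2125,0.0333,0.2145,-0.05,0,0],
    [-0.7,0.2125,0.0333,0.2145,-0.05,0,0],
    [-0.7,0.2125,0.0333,0.2145,-0.05,0,0],
    [-0.7,0.2125,0.0333,0.2145,-0.05,0,0],
    [-0.7,0.2125,0.0333,0.2145,-0.05,0,0],
    [-0.7,0.2125,0.0333,0.2145,-0.05,0,0]
  ]
}}

```text
clock: 17.75
position: [0.4499, 0.0921, 0.07]
ee_rot: [-1.091, 1.281, 1.092]
force: [-0.8, -0.8, -0.5]
width: 0.849
```

>>> {"api": "step_arm", "payload": {
  "rows": [
    [-0.7,0.03,0,0,0,0,0],
    [-0.7,0.06,0,0,0,0,0],
    [-0.7,0.0825,0,0,0,0,0],
    [-0.7,0.0825,0,0,0,0,0],
    [-0.7,0.0825,0,0,0,0,0],
    [1,0.0825,0,0,0,0,0],
    [1,0.0825,0,0,0,0,0],
    [1,0.0825,0,0,0,0,0],
    [1,0.0825,0,0,0,0,0],
    [1,0.0825,0,0,0,0,0]
  ]
}}

```text
clock: 18.58
position: [0.4504, 0.0937, 0.005]
ee_rot: [-1.092, 1.278, 1.092]
force: [-1.2, -1.2, 9.8]
width: 0.607
```

```bash
python3 -c "
from p import *
s=check(); print(s['joints'].round(2))
x,y=pick(457,-102.1,-14.8); print(x,y)
plan((449.6,93.4,60,-9,0)); plan((x,y,60,-14.8,0)); plan((x,y,17,-14.8,0))
"
```

```text
t 18.6 pos [450.4  93.7   5. ] err mm [0.8 0.4 1. ] rot err deg [ 0.  -0.1 -0.1] w 55.8 F [-1.2 -1.2  9.8]
[ 0.08  0.56 -0.53  2.15  0.54  0.55  0.57]
447.3317661139554 -99.5455424206421
row [-0.07, 0.0, 0.0001, -0.0, -0.0, -0.0] mm 56 deg 0.0
row [-0.0, -0.0349, -0.2387, 0.0967, -0.0, -0.0] mm 193 deg 5.8
row [0.0537, -0.0, -0.0, -0.0, -0.0, -0.0] mm 43 deg 0.0
```

>>> {"api": "step_arm", "payload": {
  "rows": [
    [1,-0.03,0,0,0,0,0],
    [1,-0.07,0,0,0,0,0],
    [1,-0.07,0,0,0,0,0],
    [1,-0.07,0,0,0,0,0],
    [1,-0.07,0,0,0,0,0]
  ]
}}

```text
clock: 19.0
position: [0.4497, 0.0934, 0.0602]
ee_rot: [-1.092, 1.279, 1.092]
force: [0.4, -0.3, -1.1]
width: 0.605
```

>>> {"api": "step_arm", "payload": {
  "rows": [
    [1,0,-0.0349,-0.2387,0.0967,0,0],
    [1,0,-0.0349,-0.2387,0.0967,0,0],
    [1,0,-0.0349,-0.2387,0.0967,0,0],
    [1,0,-0.0349,-0.2387,0.0967,0,0],
    [1,0,-0.0349,-0.2387,0.0967,0,0],
    [1,0,-0.0349,-0.2387,0.0967,0,0],
    [1,0,-0.0349,-0.2387,0.0967,0,0],
    [1,0,-0.0349,-0.2387,0.0967,0,0],
    [1,0,-0.0349,-0.2387,0.0967,0,0]
  ]
}}

```text
clock: 19.75
position: [0.4472, -0.0977, 0.0596]
ee_rot: [-1.017, 1.319, 1.02]
force: [-0.5, 0.3, 0.8]
width: 0.606
```

```bash
python3 -c "
from p import *
check()
from h import *
d=grab('scene'); cv2.imwrite('pics/s9.png',cv2.resize(d['pixels'][150:320,220:420,::-1],None,fx=3,fy=3))
"
```

```text
t 19.8 pos [447.2 -97.7  59.6] err mm [-0.1  1.9 42.6] rot err deg [-0.1 -0.1  0.1] w 55.7 F [-0.5  0.3  0.8]
```

View pics/s9.png

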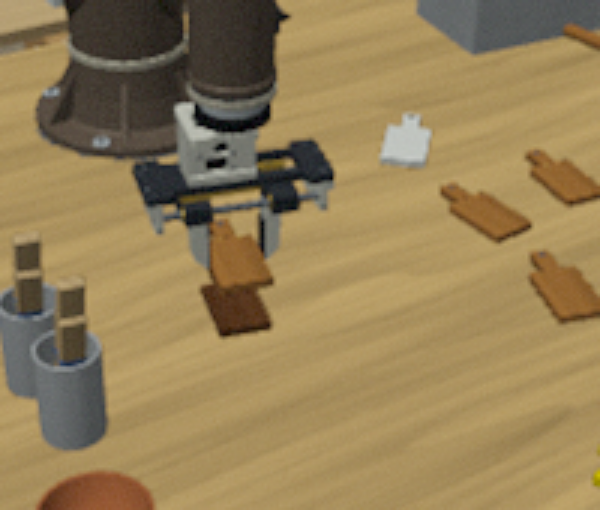

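>>> {"api": "step_arm", "payload": {
  "rows": [
    [1,0.025,0,0,0,0,0],
    [1,0.045,0,0,0,0,0],
    [1,0.0537,0,0,0,0,0],
    [1,0.0537,0,0,0,0,0],
    [1,0.0537,0,0,0,0,0],
    [-0.6,0.0537,0,0,0,0,0],
    [-0.6,0.0537,0,0,0,0,0],
    [-0.6,0.0537,0,0,0,0,0],
    [-0.6,0.0537,0,0,0,0,0]
  ]
}}

```text
clock: 20.55
position: [0.4476, -0.0992, 0.0173]
ee_rot: [-1.016, 1.32, 1.017]
force: [0.2, 0.3, -0.7]
width: 0.791
```

```bash
python3 -c "
from p import *
check()
x,y=pick(451.1,241.6,4.6)
plan((447.3,-99.5,90,-14.8,0)); plan((x,y,70,4.6,0)); plan((x,y,4,4.6,0))
"
```

```text
t 20.6 pos [447.6 -99.2  17.3] err mm [0.2 0.3 0.3] rot err deg [ 0. -0. -0.] w 72.7 F [ 0.2  0.3 -0.7]
row [-0.0912, 0.0, 0.0, -0.0, -0.0, -0.0] mm 73 deg 0.0
row [0.025, 0.1162, 0.4093, -0.3234, -0.0, -0.0] mm 341 deg 19.4
row [0.0825, -0.0, 0.0, 0.0, -0.0, -0.0] mm 66 deg 0.0
```

>>> {"api": "step_arm", "payload": {
  "rows": [
    [-0.6,-0.04,0,0,0,0,0],
    [-0.6,-0.0912,0,0,0,0,0],
    [-0.6,-0.0912,0,0,0,0,0],
    [-0.6,-0.0912,0,0,0,0,0],
    [-0.6,-0.0912,0,0,0,0,0]
  ]
}}

```text
clock: 20.97
position: [0.4472, -0.0997, 0.09]
ee_rot: [-1.016, 1.32, 1.016]
force: [0.5, -0.8, -0.5]
width: 0.801
```

>>> {"api": "step_arm", "payload": {
  "rows": [
    [-0.7,0.025,0.1162,0.4093,-0.3234,0,0],
    [-0.7,0.025,0.1162,0.4093,-0.3234,0,0],
    [-0.7,0.025,0.1162,0.4093,-0.3234,0,0],
    [-0.7,0.025,0.1162,0.4093,-0.3234,0,0],
    [-0.7,0.025,0.1162,0.4093,-0.3234,0,0],
    [-0.7,0.025,0.1162,0.4093,-0.3234,0,0],
    [-0.7,0.025,0.1162,0.4093,-0.3234,0,0],
    [-0.7,0.025,0.1162,0.4093,-0.3234,0,0],
    [-0.7,0.025,0.1162,0.4093,-0.3234,0,0],
    [-0.7,0.025,0.1162,0.4093,-0.3234,0,0],
    [-0.7,0.025,0.1162,0.4093,-0.3234,0,0],
    [-0.7,0.025,0.1162,0.4093,-0.3234,0,0]
  ]
}}

```text
clock: 21.97
position: [0.4408, 0.2392, 0.0693]
ee_rot: [-1.267, 1.173, 1.268]
force: [1.2, -0.4, 0.6]
width: 0.85
```

```bash
python3 -c "
from p import *
from h import report
s=status.observe(); print((s['position']*1000).round(1),s['joints'].round(2)); report()
"
```

```text
[440.8 239.2  69.3] [-0.09  0.54 -0.69  2.    0.48  0.77  0.58]
(431, 185) brown 747 ztop 0.0215 O [ 692.6 -380.4] yaw -135.5 sd
(211, 221) brown 564 ztop 0.0115 O [614.4 219. ] yaw -13.2 sd
(150, 221) brown 593 ztop 0.0114 O [615.  385.9] yaw -8.1 sd
(328, 279) brown 643 ztop 0.023 O [455.3 -94.9] yaw -10.8 sd
```

```bash
cat >> h.py <<'E'
def outline(o,yaw):
    P=np.array([[42,28],[42,-28],[-42,-28],[-42,-11],[-79,-11],[-79,11],[-42,11],[-42,28]],float)
    c,s=np.cos(np.radians(yaw)),np.sin(np.radians(yaw)); return P@np.array([[c,s],[-s,c]])+o
def overlay(d,items,box,name,f=6):
    u0,v0,u1,v1=box; im=cv2.resize(d["pixels"][v0:v1,u0:u1,::-1],None,fx=f,fy=f,interpolation=cv2.INTER_NEAREST)
    for o,yaw,z,col in items:
        q=proj(d,np.c_[outline(np.array(o),yaw)/1000,np.full(8,z)]); q=((q-[u0,v0]+.5)*f).astype(int)
        cv2.polylines(im,[q.reshape(-1,1,2)],True,col,1)
    cv2.imwrite(name,im)
E
python3 - <<'E'
from h import *
d=grab('top')
b,Z,hsv,W=masks(d)
dd=dict(np.load('top0.npz'))
for m in comps(b,250,3000):
    v,u=np.nonzero(m)
    if 300<u.mean()<360:
        for zz in (.014,.018,.02,.022): print(zz,pose(W,m,zz))
b0,Z0,h0,W0=masks(dd)
for m in comps(b0,250,3000):
    v,u=np.nonzero(m)
    if 300<u.mean()<360:
        for zz in (.004,.006,.008,.01): print(zz,pose(W0,m,zz))
overlay(dd,[((457,-102),-14.8,.012,(0,255,0)),((456,-99),-14,.012,(0,0,255))],(300,250,360,310),'pics/o0.png')
overlay(d,[((457,-102),-14.8,.024,(0,255,0)),((455.3,-95),-10.8,.024,(0,0,255))],(300,250,360,310),'pics/o1.png')
im=np.hstack([cv2.imread('pics/o0.png'),cv2.imread('pics/o1.png')]);cv2.imwrite('pics/o01.png',im)
E
```

```text
0.014 (array([456.0571564 , -95.00989589]), np.float64(-11.355630538693552), 640)
0.018 (array([455.55578452, -95.05581836]), np.float64(-11.360699260993252), 611)
0.02 (array([456.13063485, -95.11998754]), np.float64(-11.0798414294342), 565)
0.022 (array([455.87247389, -94.93678345]), np.float64(-11.282706526871067), 445)
0.004 (array([ 457.34292683, -101.64170423]), np.float64(-14.214506398639339), 736)
0.006 (array([ 456.87177436, -101.73552582]), np.float64(-14.461655127084544), 720)
0.008 (array([ 456.45185171, -102.11792093]), np.float64(-14.944729713084898), 641)
0.01 (array([ 455.57703417, -102.44047364]), np.float64(-15.6524747042096), 482)
```

View pics/o01.png

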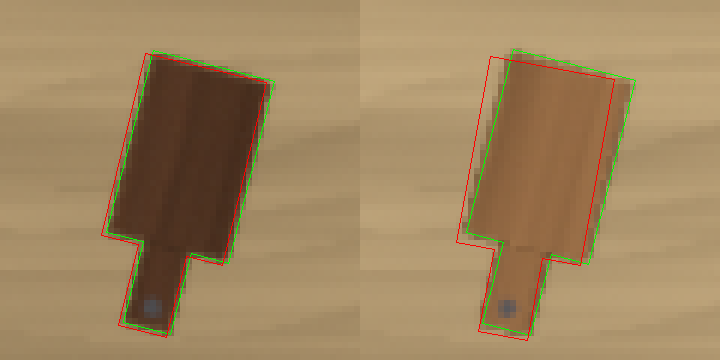

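Run:
```python
from h import *
d=grab('top')
overlay(d,[],(305,255,355,308),'pics/o2.png',11)
d=grab('scene')
cv2.imwrite('pics/o3.png',cv2.resize(d['pixels'][225:275,270:325,::-1],None,fx=11,fy=11,interpolation=cv2.INTER_CUBIC))
```

```text
(no output)
```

View pics/o2.png

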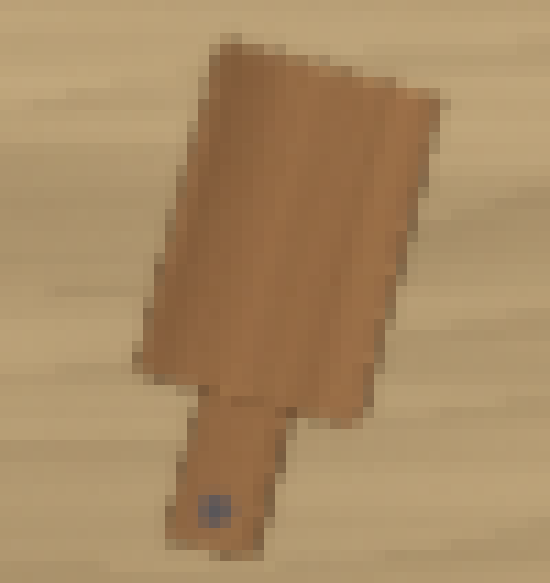

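View pics/o3.png

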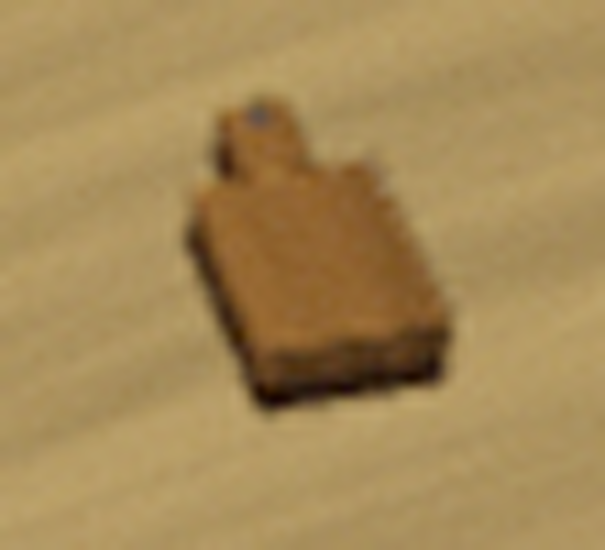

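```bash
cat >> h.py <<'E'
def dreport(d=None,zmin=0.006,sel=None):
    d=d or grab("top"); W=world(d); Z=W[...,2]; hsv=cv2.cvtColor(d["pixels"],cv2.COLOR_RGB2HSV)
    for m in comps((Z>zmin)&(Z<.1)&(W[...,0]>.3)&(W[...,0]<.75)&(abs(W[...,1])<.5),350,1100):
        v,u=np.nonzero(m); H=np.median(hsv[m],0); zt=np.percentile(Z[m],60)
        o,a,n=pose(W,m,zt-.007)
        print((int(u.mean()),int(v.mean())),"V",H[2],n,"zt",zt.round(4),"O",o.round(1),"yaw",a.round(1))
E
python3 - <<'E'
from h import *
dreport(dict(np.load('top0.npz')));print();dreport()
E
```

```text
(205, 174) V 175.0 335 zt 0.0828 O [727.3 223.7] yaw -95.4
(305, 201) V 165.0 552 zt 0.0214 O [649.2 -34.7] yaw -172.6
(431, 185) V 112.0 492 zt 0.0286 O [ 707.3 -370.3] yaw 31.7
(347, 210) V 166.0 556 zt 0.0218 O [ 623.4 -147.5] yaw -172.5
(212, 220) V 136.0 723 zt 0.0121 O [615.1 215.8] yaw -17.0
(150, 221) V 135.0 739 zt 0.0123 O [615.  385.5] yaw -9.4
(415, 258) V 82.5 407 zt 0.0694 O [ 490.4 -322.4] yaw 179.7
(258, 278) V 136.0 738 zt 0.0124 O [458.8  91.7] yaw -9.2
(330, 279) V 79.0 730 zt 0.0121 O [ 456.1 -101.5] yaw -14.5
(203, 281) V 136.0 754 zt 0.0122 O [451.  241.2] yaw 4.1
(154, 287) V 135.0 757 zt 0.0121 O [435.8 372.5] yaw -8.0

(205, 174) V 187.0 332 zt 0.0834 O [728.  223.3] yaw -91.2
(431, 185) V 122.0 500 zt 0.0281 O [ 706.6 -370.4] yaw 34.8
(212, 221) V 146.0 729 zt 0.0121 O [615.  215.8] yaw -17.1
(150, 221) V 145.0 742 zt 0.0121 O [615.7 385.6] yaw -9.4
(414, 260) V 82.0 406 zt 0.0745 O [ 485.5 -319.2] yaw -177.7
(329, 279) V 146.0 756 zt 0.0241 O [456.4 -99.8] yaw -14.8
```

>>> {"api": "step_arm", "payload": {
  "rows": [
    [-0.7,0.03,0,0,0,0,0],
    [-0.7,0.06,0,0,0,0,0],
    [-0.7,0.0825,0,0,0,0,0],
    [-0.7,0.0825,0,0,0,0,0],
    [-0.7,0.0825,0,0,0,0,0],
    [1,0.0825,0,0,0,0,0],
    [1,0.0825,0,0,0,0,0],
    [1,0.0825,0,0,0,0,0],
    [1,0.0825,0,0,0,0,0],
    [1,0.0825,0,0,0,0,0]
  ]
}}

```text
clock: 23.05
position: [0.4417, 0.2413, 0.0051]
ee_rot: [-1.267, 1.169, 1.268]
force: [-0.5, -1.5, 7.3]
width: 0.603
```

```bash
python3 -c "
from p import *
s=check(); print(s['joints'].round(2))
plan((441.1,240.8,75,4.6,0)); plan((446.8,-99.5,75,-14.6,0)); plan((446.8,-99.5,29,-14.6,0))
"
```

```text
t 23.1 pos [441.7 241.3   5.1] err mm [0.6 0.5 1.1] rot err deg [ 0.  -0.1 -0.1] w 55.5 F [-0.5 -1.5  7.3]
[-0.16  0.63 -0.6   2.04  0.59  0.64  0.49]
row [-0.0888, 0.0, 0.0, 0.0, -0.0, -0.0] mm 71 deg 0.0
row [0.0, 0.027, -0.4246, 0.32, -0.0, -0.0] mm 340 deg 19.2
row [0.0575, 0.0, 0.0, 0.0, -0.0, -0.0] mm 46 deg 0.0
```

>>> {"api": "step_arm", "payload": {
  "rows": [
    [1,-0.04,0,0,0,0,0],
    [1,-0.0888,0,0,0,0,0],
    [1,-0.0888,0,0,0,0,0],
    [1,-0.0888,0,0,0,0,0],
    [1,-0.0888,0,0,0,0,0]
  ]
}}

```text
clock: 23.47
position: [0.4413, 0.2406, 0.0753]
ee_rot: [-1.267, 1.17, 1.268]
force: [0.2, -1.0, -1.1]
width: 0.606
```

>>> {"api": "step_arm", "payload": {
  "rows": [
    [1,0,0.027,-0.4246,0.32,0,0],
    [1,0,0.027,-0.4246,0.32,0,0],
    [1,0,0.027,-0.4246,0.32,0,0],
    [1,0,0.027,-0.4246,0.32,0,0],
    [1,0,0.027,-0.4246,0.32,0,0],
    [1,0,0.027,-0.4246,0.32,0,0],
    [1,0,0.027,-0.4246,0.32,0,0],
    [1,0,0.027,-0.4246,0.32,0,0],
    [1,0,0.027,-0.4246,0.32,0,0],
    [1,0,0.027,-0.4246,0.32,0,0],
    [1,0,0.027,-0.4246,0.32,0,0],
    [1,0,0.027,-0.4246,0.32,0,0]
  ]
}}

```text
clock: 24.47
position: [0.4465, -0.0979, 0.0745]
ee_rot: [-1.019, 1.318, 1.022]
force: [0.3, 0.8, -0.6]
width: 0.601
```

>>> {"api": "step_arm", "payload": {
  "rows": [
    [1,0.025,0,0,0,0,0],
    [1,0.045,0,0,0,0,0],
    [1,0.0575,0,0,0,0,0],
    [1,0.0575,0,0,0,0,0],
    [1,0.0575,0,0,0,0,0],
    [-0.6,0.0575,0,0,0,0,0],
    [-0.6,0.0575,0,0,0,0,0],
    [-0.6,0.0575,0,0,0,0,0],
    [-0.6,0.0575,0,0,0,0,0]
  ]
}}

```text
clock: 25.22
position: [0.4471, -0.0992, 0.0293]
ee_rot: [-1.019, 1.318, 1.02]
force: [-0.5, 0.3, 0.5]
width: 0.788
```

```bash
python3 -c "
from p import *
check()
x,y=pick(615.1,215.8,-17)
plan((446.8,-99.5,100,-14.6,0)); plan((x,y,70,-17,0)); plan((x,y,4,-17,0))
"
```

```text
t 25.2 pos [447.1 -99.2  29.3] err mm [0.2 0.3 0.3] rot err deg [ 0. -0. -0.] w 72.5 F [-0.5  0.3  0.5]
row [-0.0887, 0.0, 0.0, 0.0, -0.0, -0.0] mm 71 deg 0.0
row [0.0375, -0.0917, 0.435, 0.04, -0.0, -0.0] mm 357 deg 2.4
row [0.0825, -0.0, -0.0, 0.0, -0.0, -0.0] mm 66 deg 0.0
```

>>> {"api": "step_arm", "payload": {
  "rows": [
    [-0.6,-0.04,0,0,0,0,0],
    [-0.6,-0.0887,0,0,0,0,0],
    [-0.6,-0.0887,0,0,0,0,0],
    [-0.6,-0.0887,0,0,0,0,0],
    [-0.6,-0.0887,0,0,0,0,0]
  ]
}}

```text
clock: 25.63
position: [0.4467, -0.0997, 0.1]
ee_rot: [-1.019, 1.319, 1.019]
force: [-0.3, -0.0, -0.3]
width: 0.796
```

>>> {"api": "step_arm", "payload": {
  "rows": [
    [-0.7,0.0375,-0.0917,0.435,0.04,0,0],
    [-0.7,0.0375,-0.0917,0.435,0.04,0,0],
    [-0.7,0.0375,-0.0917,0.435,0.04,0,0],
    [-0.7,0.0375,-0.0917,0.435,0.04,0,0],
    [-0.7,0.0375,-0.0917,0.435,0.04,0,0],
    [-0.7,0.0375,-0.0917,0.435,0.04,0,0],
    [-0.7,0.0375,-0.0917,0.435,0.04,0,0],
    [-0.7,0.0375,-0.0917,0.435,0.04,0,0],
    [-0.7,0.0375,-0.0917,0.435,0.04,0,0],
    [-0.7,0.0375,-0.0917,0.435,0.04,0,0],
    [-0.7,0.0375,-0.0917,0.435,0.04,0,0],
    [-0.7,0.0375,-0.0917,0.435,0.04,0,0]
  ]
}}

```text
clock: 26.63
position: [0.6046, 0.2177, 0.0686]
ee_rot: [-0.988, 1.338, 0.989]
force: [0.2, 0.0, 0.4]
width: 0.855
```

```bash
python3 -c "
from p import *
from h import dreport
s=status.observe(); print((s['position']*1000).round(1),s['joints'].round(2)); dreport()
"
```

```text
[604.6 217.7  68.6] [-0.07  0.69 -0.56  1.65  0.43  0.93  0.48]
(205, 174) V 189.0 336 zt 0.0833 O [727.5 223.5] yaw -94.5
(431, 185) V 124.0 486 zt 0.0289 O [ 706.9 -371.2] yaw 34.1
(414, 260) V 85.0 416 zt 0.0734 O [ 485.3 -319.1] yaw -178.2
(329, 279) V 149.0 772 zt 0.036 O [456.1 -99.5] yaw -14.3
(154, 287) V 148.0 755 zt 0.0126 O [435.5 372.8] yaw -7.3
```

Pile is aligned. Grasping the third paddle.

>>> {"api": "step_arm", "payload": {
  "rows": [
    [-0.7,0.03,0,0,0,0,0],
    [-0.7,0.06,0,0,0,0,0],
    [-0.7,0.0825,0,0,0,0,0],
    [-0.7,0.0825,0,0,0,0,0],
    [-0.7,0.0825,0,0,0,0,0],
    [1,0.0825,0,0,0,0,0],
    [1,0.0825,0,0,0,0,0],
    [1,0.0825,0,0,0,0,0],
    [1,0.0825,0,0,0,0,0],
    [1,0.0825,0,0,0,0,0]
  ]
}}

```text
clock: 27.52
position: [0.6058, 0.2189, 0.0047]
ee_rot: [-0.987, 1.334, 0.988]
force: [-1.0, -1.4, 3.4]
width: 0.603
```

```bash
python3 -c "
from p import *
s=check(); print(s['joints'].round(2))
x,y=pick(615.1,215.8,-17)
plan((x,y,90,-17,0)); plan((446.8,-100,90,-14.6,0)); plan((446.8,-100,41,-14.6,0))
"
```

```text
t 27.5 pos [605.8 218.9   4.7] err mm [0.3 0.1 0.8] rot err deg [ 0. -0. -0.] w 55.4 F [-1.  -1.4  3.4]
[-0.1   0.77 -0.52  1.69  0.49  0.82  0.44]
row [-0.1075, -0.0, -0.0, 0.0, -0.0, -0.0] mm 86 deg 0.0
row [-0.0, 0.0733, -0.439, -0.04, -0.0, -0.0] mm 356 deg 2.4
row [0.0612, -0.0, -0.0, 0.0, -0.0, -0.0] mm 49 deg 0.0
```

>>> {"api": "step_arm", "payload": {
  "rows": [
    [1,-0.04,0,0,0,0,0],
    [1,-0.08,0,0,0,0,0],
    [1,-0.1075,0,0,0,0,0],
    [1,-0.1075,0,0,0,0,0],
    [1,-0.1075,0,0,0,0,0]
  ]
}}

```text
clock: 27.93
position: [0.6064, 0.2194, 0.0917]
ee_rot: [-0.987, 1.332, 0.987]
force: [0.2, -1.9, -1.5]
width: 0.604
```

>>> {"api": "step_arm", "payload": {
  "rows": [
    [1,0,0.0733,-0.439,-0.04,0,0],
    [1,0,0.0733,-0.439,-0.04,0,0],
    [1,0,0.0733,-0.439,-0.04,0,0],
    [1,0,0.0733,-0.439,-0.04,0,0],
    [1,0,0.0733,-0.439,-0.04,0,0],
    [1,0,0.0733,-0.439,-0.04,0,0],
    [1,0,0.0733,-0.439,-0.04,0,0],
    [1,0,0.0733,-0.439,-0.04,0,0],
    [1,0,0.0733,-0.439,-0.04,0,0],
    [1,0,0.0733,-0.439,-0.04,0,0],
    [1,0,0.0733,-0.439,-0.04,0,0],
    [1,0,0.0733,-0.439,-0.04,0,0]
  ]
}}

```text
clock: 28.93
position: [0.4467, -0.0991, 0.0895]
ee_rot: [-1.018, 1.319, 1.021]
force: [-0.4, 0.6, 0.3]
width: 0.603
```

>>> {"api": "step_arm", "payload": {
  "rows": [
    [1,0.025,0,0,0,0,0],
    [1,0.045,0,0,0,0,0],
    [1,0.0612,0,0,0,0,0],
    [1,0.0612,0,0,0,0,0],
    [1,0.0612,0,0,0,0,0],
    [1,0.0612,0,0,0,0,0],
    [-0.6,0.0612,0,0,0,0,0],
    [-0.6,0.0612,0,0,0,0,0],
    [-0.6,0.0612,0,0,0,0,0],
    [-0.6,0.0612,0,0,0,0,0]
  ]
}}

```text
clock: 29.77
position: [0.447, -0.0998, 0.0413]
ee_rot: [-1.019, 1.318, 1.019]
force: [0.5, 0.9, 0.3]
width: 0.792
```

```bash
python3 -c "
from p import *
check()
from h import dreport; dreport()
plan((446.8,-100,110,-14.6,0)); 
x,y=pick(435.6,372.6,-7.6)
plan((440,200,90,-10,0)); plan((x,y,70,-7.6,0)); plan((x,y,4,-7.6,0))
"
```

```text
t 29.8 pos [447.  -99.8  41.3] err mm [0.2 0.2 0.3] rot err deg [ 0. -0. -0.] w 72.9 F [0.5 0.9 0.3]
(205, 174) V 182.0 335 zt 0.083 O [727.4 223.6] yaw -94.9
(431, 185) V 119.0 500 zt 0.0282 O [ 692.3 -381.6] yaw -142.6
(150, 221) V 142.0 740 zt 0.0124 O [615.7 385.6] yaw -9.2
(414, 260) V 79.0 409 zt 0.0749 O [ 484.7 -319.3] yaw -178.2
(154, 287) V 142.0 766 zt 0.0121 O [435.9 372.9] yaw -7.5
row [-0.0862, -0.0, -0.0, 0.0, -0.0, -0.0] mm 69 deg 0.0
row [0.025, 0.1027, 0.3607, -0.0766, -0.0, -0.0] mm 301 deg 4.6
row [0.025, 0.0554, 0.211, -0.04, -0.0, -0.0] mm 176 deg 2.4
row [0.0825, -0.0, 0.0, -0.0, -0.0, -0.0] mm 66 deg 0.0
```

>>> {"api": "step_arm", "payload": {
  "rows": [
    [-0.6,-0.04,0,0,0,0,0],
    [-0.6,-0.0862,0,0,0,0,0],
    [-0.6,-0.0862,0,0,0,0,0],
    [-0.6,-0.0862,0,0,0,0,0],
    [-0.6,-0.0862,0,0,0,0,0]
  ]
}}

```text
clock: 30.23
position: [0.4466, -0.1001, 0.1099]
ee_rot: [-1.019, 1.319, 1.019]
force: [-0.4, -0.5, 0.2]
width: 0.801
```

>>> {"api": "step_arm", "payload": {
  "rows": [
    [-0.7,0.025,0.1027,0.3607,-0.0766,0,0],
    [-0.7,0.025,0.1027,0.3607,-0.0766,0,0],
    [-0.7,0.025,0.1027,0.3607,-0.0766,0,0],
    [-0.7,0.025,0.1027,0.3607,-0.0766,0,0],
    [-0.7,0.025,0.1027,0.3607,-0.0766,0,0],
    [-0.7,0.025,0.1027,0.3607,-0.0766,0,0],
    [-0.7,0.025,0.1027,0.3607,-0.0766,0,0],
    [-0.7,0.025,0.1027,0.3607,-0.0766,0,0],
    [-0.7,0.025,0.1027,0.3607,-0.0766,0,0],
    [-0.7,0.025,0.1027,0.3607,-0.0766,0,0],
    [-0.7,0.025,0.1027,0.3607,-0.0766,0,0]
  ]
}}

```text
clock: 31.15
position: [0.4397, 0.1983, 0.0893]
ee_rot: [-1.079, 1.289, 1.079]
force: [0.5, -0.7, 0.7]
width: 0.851
```

```bash
python3 -c "
from p import *
from h import dreport
s=status.observe(); print((s['position']*1000).round(1)); dreport()
"
```

```text
[439.7 198.3  89.3]
(205, 174) V 185.0 332 zt 0.083 O [728.2 223.8] yaw -91.9
(431, 185) V 121.0 498 zt 0.0284 O [ 706.6 -369.4] yaw 42.3
(150, 221) V 144.0 746 zt 0.0122 O [615.2 385.5] yaw -9.6
(414, 260) V 81.5 411 zt 0.0738 O [ 504.  -318.8] yaw 1.9
(329, 279) V 145.0 775 zt 0.048 O [ 457.6 -100.9] yaw -14.5
```

>>> {"api": "step_arm", "payload": {
  "rows": [
    [-0.7,0.025,0.0554,0.211,-0.04,0,0],
    [-0.7,0.025,0.0554,0.211,-0.04,0,0],
    [-0.7,0.025,0.0554,0.211,-0.04,0,0],
    [-0.7,0.025,0.0554,0.211,-0.04,0,0],
    [-0.7,0.025,0.0554,0.211,-0.04,0,0],
    [-0.7,0.025,0.0554,0.211,-0.04,0,0],
    [-0.7,0.025,0.0554,0.211,-0.04,0,0],
    [-0.7,0.025,0.0554,0.211,-0.04,0,0]
  ]
}}

```text
clock: 31.87
position: [0.4268, 0.3713, 0.07]
ee_rot: [-1.11, 1.271, 1.108]
force: [-0.3, -0.4, 0.1]
width: 0.85
```

>>> {"api": "step_arm", "payload": {
  "rows": [
    [-0.7,0.03,0,0,0,0,0],
    [-0.7,0.06,0,0,0,0,0],
    [-0.7,0.0825,0,0,0,0,0],
    [-0.7,0.0825,0,0,0,0,0],
    [-0.7,0.0825,0,0,0,0,0],
    [1,0.0825,0,0,0,0,0],
    [1,0.0825,0,0,0,0,0],
    [1,0.0825,0,0,0,0,0],
    [1,0.0825,0,0,0,0,0],
    [1,0.0825,0,0,0,0,0]
  ]
}}

```text
clock: 32.7
position: [0.4262, 0.3744, 0.0052]
ee_rot: [-1.11, 1.268, 1.111]
force: [0.1, -1.5, 7.2]
width: 0.606
```

```bash
python3 -c "
from p import *
s=check(); print(s['joints'].round(2))
x,y=pick(435.6,372.6,-7.6)
plan((x,y,105,-7.6,0)); plan((440,140,105,-11,0));plan((446.8,-100,105,-14.6,0)); plan((446.8,-100,53,-14.6,0))
"
```

```text
t 32.7 pos [426.2 374.4   5.2] err mm [0.5 0.4 1.2] rot err deg [ 0.  -0.1 -0. ] w 55.8 F [ 0.1 -1.5  7.2]
[-0.41  0.69 -0.58  1.89  0.56  0.73  0.12]
row [-0.1263, -0.0, 0.0, -0.0, -0.0, -0.0] mm 101 deg 0.0
row [0.0, -0.0564, -0.2875, 0.0566, -0.0, -0.0] mm 234 deg 3.4
row [0.0, -0.0656, -0.2928, 0.06, -0.0, -0.0] mm 240 deg 3.6
row [0.065, -0.0, -0.0, 0.0, -0.0, -0.0] mm 52 deg 0.0
```

>>> {"api": "step_arm", "payload": {
  "rows": [
    [1,-0.04,0,0,0,0,0],
    [1,-0.08,0,0,0,0,0],
    [1,-0.1263,0,0,0,0,0],
    [1,-0.1263,0,0,0,0,0],
    [1,-0.1263,0,0,0,0,0],
    [1,-0.1263,0,0,0,0,0]
  ]
}}

```text
clock: 33.2
position: [0.4258, 0.3737, 0.1052]
ee_rot: [-1.11, 1.269, 1.111]
force: [-0.3, -0.6, -1.3]
width: 0.601
```

>>> {"api": "step_arm", "payload": {
  "rows": [
    [1,0,-0.0564,-0.2875,0.0566,0,0],
    [1,0,-0.0564,-0.2875,0.0566,0,0],
    [1,0,-0.0564,-0.2875,0.0566,0,0],
    [1,0,-0.0564,-0.2875,0.0566,0,0],
    [1,0,-0.0564,-0.2875,0.0566,0,0],
    [1,0,-0.0564,-0.2875,0.0566,0,0],
    [1,0,-0.0564,-0.2875,0.0566,0,0],
    [1,0,-0.0564,-0.2875,0.0566,0,0],
    [1,0,-0.0564,-0.2875,0.0566,0,0]
  ]
}}

```text
clock: 33.95
position: [0.4396, 0.1407, 0.1046]
ee_rot: [-1.065, 1.294, 1.068]
force: [0.4, -0.6, -0.3]
width: 0.598
```

>>> {"api": "step_arm", "payload": {
  "rows": [
    [1,0,-0.0656,-0.2928,0.06,0,0],
    [1,0,-0.0656,-0.2928,0.06,0,0],
    [1,0,-0.0656,-0.2928,0.06,0,0],
    [1,0,-0.0656,-0.2928,0.06,0,0],
    [1,0,-0.0656,-0.2928,0.06,0,0],
    [1,0,-0.0656,-0.2928,0.06,0,0],
    [1,0,-0.0656,-0.2928,0.06,0,0],
    [1,0,-0.0656,-0.2928,0.06,0,0],
    [1,0,-0.0656,-0.2928,0.06,0,0]
  ]
}}

```text
clock: 34.7
position: [0.4473, -0.0978, 0.1048]
ee_rot: [-1.019, 1.317, 1.022]
force: [0.0, 0.9, -0.5]
width: 0.607
```

```bash
python3 -c "
from p import *
s=check()
from h import *
d=grab('scene'); cv2.imwrite('pics/s10.png',cv2.resize(d['pixels'][150:320,200:420,::-1],None,fx=3,fy=3))"
```

```text
t 34.7 pos [447.3 -97.8 104.8] err mm [ 0.5  2.2 51.8] rot err deg [-0.1 -0.1  0. ] w 55.8 F [ 0.   0.9 -0.5]
```

View pics/s10.png

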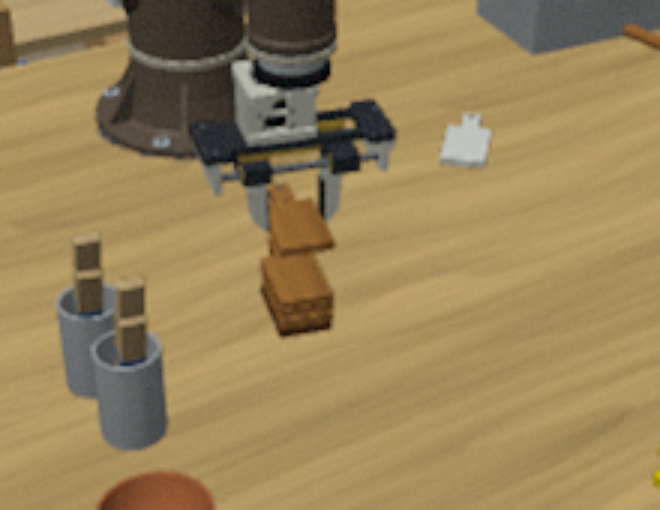

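The fourth paddle is held flat above a neat pile at crop pixel (297,290). Lowering it now.

>>> {"api": "step_arm", "payload": {
  "rows": [
    [1,0.025,0,0,0,0,0],
    [1,0.048,0,0,0,0,0],
    [1,0.065,0,0,0,0,0],
    [1,0.065,0,0,0,0,0],
    [1,0.065,0,0,0,0,0],
    [1,0.065,0,0,0,0,0],
    [-0.6,0.065,0,0,0,0,0],
    [-0.6,0.065,0,0,0,0,0],
    [-0.6,0.065,0,0,0,0,0],
    [-0.6,0.065,0,0,0,0,0]
  ]
}}

```text
clock: 35.58
position: [0.447, -0.0998, 0.0533]
ee_rot: [-1.019, 1.318, 1.019]
force: [0.6, -0.4, 0.3]
width: 0.79
```

```bash
python3 -c "
from p import *
check()
plan((446.8,-100,120,-14.6,0)); 
x,y=pick(615.3,385.5,-9.4)
plan((520,180,100,-12,0)); plan((x,y,70,-9.4,0)); plan((x,y,4,-9.4,0))
"
```

```text
t 35.6 pos [447.  -99.8  53.3] err mm [0.2 0.2 0.3] rot err deg [ 0. -0. -0.] w 72.7 F [ 0.6 -0.4  0.3]
row [-0.0837, -0.0, -0.0, 0.0, -0.0, -0.0] mm 67 deg 0.0
row [0.025, -0.0003, 0.3617, -0.0433, -0.0, -0.0] mm 290 deg 2.6
row [0.0375, -0.0507, 0.2755, -0.0433, -0.0, -0.0] mm 226 deg 2.6
row [0.0825, 0.0, 0.0, -0.0, -0.0, -0.0] mm 66 deg 0.0
```

>>> {"api": "step_arm", "payload": {
  "rows": [
    [-0.6,-0.04,0,0,0,0,0],
    [-0.6,-0.0837,0,0,0,0,0],
    [-0.6,-0.0837,0,0,0,0,0],
    [-0.6,-0.0837,0,0,0,0,0],
    [-0.6,-0.0837,0,0,0,0,0]
  ]
}}

```text
clock: 36.0
position: [0.4467, -0.1002, 0.12]
ee_rot: [-1.019, 1.319, 1.019]
force: [0.1, -0.9, -0.9]
width: 0.799
```

>>> {"api": "step_arm", "payload": {
  "rows": [
    [-0.7,0.025,-0.0003,0.3617,-0.0433,0,0],
    [-0.7,0.025,-0.0003,0.3617,-0.0433,0,0],
    [-0.7,0.025,-0.0003,0.3617,-0.0433,0,0],
    [-0.7,0.025,-0.0003,0.3617,-0.0433,0,0],
    [-0.7,0.025,-0.0003,0.3617,-0.0433,0,0],
    [-0.7,0.025,-0.0003,0.3617,-0.0433,0,0],
    [-0.7,0.025,-0.0003,0.3617,-0.0433,0,0],
    [-0.7,0.025,-0.0003,0.3617,-0.0433,0,0],
    [-0.7,0.025,-0.0003,0.3617,-0.0433,0,0],
    [-0.7,0.025,-0.0003,0.3617,-0.0433,0,0]
  ]
}}

```text
clock: 36.83
position: [0.5191, 0.1794, 0.0988]
ee_rot: [-1.053, 1.303, 1.055]
force: [-1.1, -1.0, 0.6]
width: 0.853
```

```bash
python3 -c "
from p import *
from h import *
s=status.observe(); print((s['position']*1000).round(1)); d=grab('top'); dreport(d); cv2.imwrite('pics/t9.png',d['pixels'][120:330,100:400,::-1])
"
```

```text
[519.1 179.4  98.8]
(205, 174) V 188.0 331 zt 0.083 O [727.1 223.9] yaw -97.5
(431, 185) V 122.0 490 zt 0.0285 O [ 706.7 -370.1] yaw 36.5
(150, 218) V 146.0 635 zt 0.0126 O [623.9 384.6] yaw -15.2
(414, 260) V 83.0 395 zt 0.0743 O [ 485.4 -319.2] yaw -178.6
(330, 279) V 147.0 794 zt 0.06 O [ 457.8 -100.8] yaw -14.6
```

View pics/t9.png

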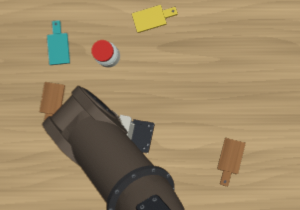

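>>> {"api": "step_arm", "payload": {
  "rows": [
    [-0.7,0.0375,-0.0507,0.2755,-0.0433,0,0],
    [-0.7,0.0375,-0.0507,0.2755,-0.0433,0,0],
    [-0.7,0.0375,-0.0507,0.2755,-0.0433,0,0],
    [-0.7,0.0375,-0.0507,0.2755,-0.0433,0,0],
    [-0.7,0.0375,-0.0507,0.2755,-0.0433,0,0],
    [-0.7,0.0375,-0.0507,0.2755,-0.0433,0,0],
    [-0.7,0.0375,-0.0507,0.2755,-0.0433,0,0],
    [-0.7,0.0375,-0.0507,0.2755,-0.0433,0,0],
    [-0.7,0.0375,-0.0507,0.2755,-0.0433,0,0]
  ]
}}

```text
clock: 37.63
position: [0.6061, 0.3846, 0.0699]
ee_rot: [-1.086, 1.285, 1.085]
force: [0.8, 0.3, 0.6]
width: 0.851
```

>>> {"api": "step_arm", "payload": {
  "rows": [
    [-0.7,0.03,0,0,0,0,0],
    [-0.7,0.06,0,0,0,0,0],
    [-0.7,0.0825,0,0,0,0,0],
    [-0.7,0.0825,0,0,0,0,0],
    [-0.7,0.0825,0,0,0,0,0],
    [1,0.0825,0,0,0,0,0],
    [1,0.0825,0,0,0,0,0],
    [1,0.0825,0,0,0,0,0],
    [1,0.0825,0,0,0,0,0],
    [1,0.0825,0,0,0,0,0]
  ]
}}

```text
clock: 38.47
position: [0.6059, 0.3874, 0.0051]
ee_rot: [-1.087, 1.281, 1.087]
force: [0.0, -1.5, 4.4]
width: 0.6
```

```bash
python3 -c "
from p import *
s=check(); print(s['joints'].round(2))
x,y=pick(615.3,385.5,-9.4)
plan((x,y,115,-9.4,0)); plan((530,160,115,-12,0));plan((446.8,-100,115,-14.6,0)); plan((446.8,-100,65,-14.6,0))
"
```

```text
t 38.5 pos [605.9 387.4   5.1] err mm [0.4 0.3 1.2] rot err deg [ 0.  -0.1 -0. ] w 55.2 F [ 0.  -1.5  4.4]
[-0.32  0.87 -0.56  1.47  0.52  0.95  0.38]
row [-0.1388, 0.0, 0.0, -0.0, -0.0, -0.0] mm 111 deg 0.0
row [0.0, 0.0467, -0.2955, 0.0433, -0.0, -0.0] mm 239 deg 2.6
row [0.0, 0.0341, -0.3395, 0.0433, -0.0, -0.0] mm 273 deg 2.6
row [0.0625, 0.0, -0.0, 0.0, -0.0, -0.0] mm 50 deg 0.0
```

>>> {"api": "step_arm", "payload": {
  "rows": [
    [1,-0.04,0,0,0,0,0],
    [1,-0.08,0,0,0,0,0],
    [1,-0.1388,0,0,0,0,0],
    [1,-0.1388,0,0,0,0,0],
    [1,-0.1388,0,0,0,0,0],
    [1,-0.1388,0,0,0,0,0]
  ]
}}

```text
clock: 38.97
position: [0.6057, 0.3873, 0.1158]
ee_rot: [-1.087, 1.281, 1.087]
force: [0.8, -0.2, -2.0]
width: 0.602
```

>>> {"api": "step_arm", "payload": {
  "rows": [
    [1,0,0.0467,-0.2955,0.0433,0,0],
    [1,0,0.0467,-0.2955,0.0433,0,0],
    [1,0,0.0467,-0.2955,0.0433,0,0],
    [1,0,0.0467,-0.2955,0.0433,0,0],
    [1,0,0.0467,-0.2955,0.0433,0,0],
    [1,0,0.0467,-0.2955,0.0433,0,0],
    [1,0,0.0467,-0.2955,0.0433,0,0],
    [1,0,0.0467,-0.2955,0.0433,0,0],
    [1,0,0.0467,-0.2955,0.0433,0,0]
  ]
}}

```text
clock: 39.72
position: [0.5298, 0.1605, 0.1145]
ee_rot: [-1.052, 1.301, 1.055]
force: [0.2, 1.1, -1.0]
width: 0.603
```

```bash
python3 -c "
from h import *
dreport()"
```

```text
(205, 174) V 187.0 331 zt 0.0831 O [727.4 223.6] yaw -94.3
(431, 185) V 122.0 503 zt 0.0285 O [ 707.5 -372.5] yaw 23.0
(414, 260) V 82.5 403 zt 0.0749 O [ 485.9 -319.1] yaw -178.2
(330, 278) V 147.0 799 zt 0.06 O [ 457.7 -100.6] yaw -14.6
```

>>> {"api": "step_arm", "payload": {
  "rows": [
    [1,0,0.0341,-0.3395,0.0433,0,0],
    [1,0,0.0341,-0.3395,0.0433,0,0],
    [1,0,0.0341,-0.3395,0.0433,0,0],
    [1,0,0.0341,-0.3395,0.0433,0,0],
    [1,0,0.0341,-0.3395,0.0433,0,0],
    [1,0,0.0341,-0.3395,0.0433,0,0],
    [1,0,0.0341,-0.3395,0.0433,0,0],
    [1,0,0.0341,-0.3395,0.0433,0,0],
    [1,0,0.0341,-0.3395,0.0433,0,0],
    [1,0,0.0341,-0.3395,0.0433,0,0]
  ]
}}

```text
clock: 40.6
position: [0.4479, -0.0981, 0.115]
ee_rot: [-1.02, 1.317, 1.022]
force: [0.5, 0.6, -0.7]
width: 0.603
```

```bash
python3 -c "
from p import *
s=check()"
```

```text
t 40.6 pos [447.9 -98.1 115. ] err mm [ 1.1  1.9 50. ] rot err deg [-0.1 -0.1 -0. ] w 55.5 F [ 0.5  0.6 -0.7]
```

>>> {"api": "step_arm", "payload": {
  "rows": [
    [1,0.025,0,0,0,0,0],
    [1,0.048,0,0,0,0,0],
    [1,0.0625,0,0,0,0,0],
    [1,0.0625,0,0,0,0,0],
    [1,0.0625,0,0,0,0,0],
    [1,0.0625,0,0,0,0,0],
    [-0.6,0.0625,0,0,0,0,0],
    [-0.6,0.0625,0,0,0,0,0],
    [-0.6,0.0625,0,0,0,0,0],
    [-0.6,0.0625,0,0,0,0,0]
  ]
}}

```text
clock: 41.43
position: [0.4471, -0.0997, 0.0653]
ee_rot: [-1.019, 1.318, 1.02]
force: [0.2, -0.3, -0.2]
width: 0.794
```

```bash
python3 -c "
from p import *
s=check(); plan((446.8,-100,160,-14.6,0)); plan((440,180,250,-14.6,0))"
```

```text
t 41.4 pos [447.1 -99.7  65.3] err mm [0.2 0.3 0.3] rot err deg [ 0. -0. -0.] w 73.0 F [ 0.2 -0.3 -0.2]
row [-0.1187, 0.0, -0.0, 0.0, -0.0, -0.0] mm 95 deg 0.0
row [-0.1125, 0.0965, 0.3365, 0.0, -0.0, -0.0] mm 294 deg 0.0
```

>>> {"api": "step_arm", "payload": {
  "rows": [
    [-0.6,-0.04,0,0,0,0,0],
    [-0.6,-0.08,0,0,0,0,0],
    [-0.6,-0.1187,0,0,0,0,0],
    [-0.6,-0.1187,0,0,0,0,0],
    [-0.6,-0.1187,0,0,0,0,0],
    [-0.6,-0.1187,0,0,0,0,0]
  ]
}}

```text
clock: 41.93
position: [0.4465, -0.1002, 0.1597]
ee_rot: [-1.019, 1.319, 1.019]
force: [-0.8, -0.1, -0.1]
width: 0.802
```

>>> {"api": "step_arm", "payload": {
  "rows": [
    [-0.6,-0.1125,0.0965,0.3365,0,0,0],
    [-0.6,-0.1125,0.0965,0.3365,0,0,0],
    [-0.6,-0.1125,0.0965,0.3365,0,0,0],
    [-0.6,-0.1125,0.0965,0.3365,0,0,0],
    [-0.6,-0.1125,0.0965,0.3365,0,0,0],
    [-0.6,-0.1125,0.0965,0.3365,0,0,0],
    [-0.6,-0.1125,0.0965,0.3365,0,0,0],
    [-0.6,-0.1125,0.0965,0.3365,0,0,0],
    [-0.6,-0.1125,0.0965,0.3365,0,0,0],
    [-0.6,-0.1125,0.0965,0.3365,0,0,0]
  ]
}}

```text
clock: 42.77
position: [0.4395, 0.1794, 0.2489]
ee_rot: [-1.019, 1.321, 1.021]
force: [-0.3, -0.7, -0.9]
width: 0.798
```

```bash
python3 -c "
from h import *
d=grab('top'); dreport(d); W=world(d);Z=W[...,2]
for cx in (.542,.456):
  q=W[(abs(W[...,0]-cx)<.043)&(abs(W[...,1]+.322)<.045)&(Z>.105)&(Z<.22)]; print('stick top pts',len(q),q.mean(0).round(3),q.max(0).round(3))
cv2.imwrite('pics/t10.png',d['pixels'][:,:,::-1])
d=grab('scene'); cv2.imwrite('pics/s11.png',cv2.resize(d['pixels'][170:340,200:420,::-1],None,fx=3.5,fy=3.5,interpolation=cv2.INTER_CUBIC))"
```

```text
(205, 174) V 185.0 331 zt 0.0831 O [727.2 223.8] yaw -96.5
(431, 185) V 120.0 524 zt 0.0277 O [ 692.5 -381. ] yaw -132.4
(414, 260) V 81.0 409 zt 0.0734 O [ 504.8 -318.5] yaw 1.9
(330, 278) V 145.0 809 zt 0.0718 O [ 458.1 -100.3] yaw -14.2
stick top pts 221 [ 0.563 -0.322  0.156] [ 0.583 -0.31   0.193]
stick top pts 211 [ 0.478 -0.326  0.155] [ 0.497 -0.313  0.196]
```

View pics/t10.png

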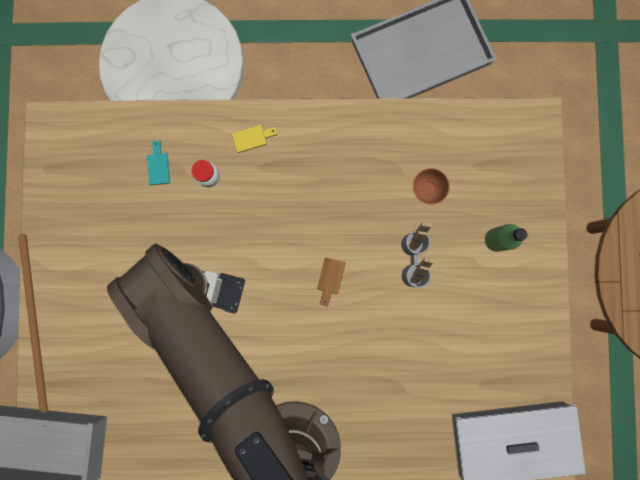

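View pics/s11.png

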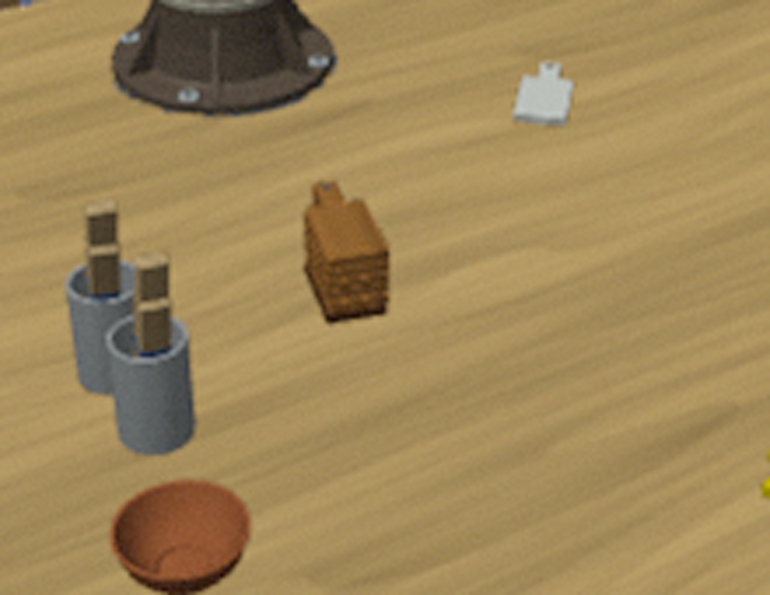

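```bash
python3 -c "
from h import *
d=grab('scene'); W=world(d);Z=W[...,2]; hsv=cv2.cvtColor(d['pixels'],cv2.COLOR_RGB2HSV)
for cx in (.542,.456):
  m=(abs(W[...,0]-cx-.015)<.04)&(abs(W[...,1]+.322)<.03)&(Z>.1)&(Z<.147)&(hsv[...,1]>50)
  q=W[m]; A=np.c_[q[:,2],np.ones(len(q))]
  sx=np.linalg.lstsq(A,q[:,0],rcond=None)[0]; sy=np.linalg.lstsq(A,q[:,1],rcond=None)[0]
  print(len(q),'slope',sx[0].round(3),sy[0].round(3),'lean',np.arctan(np.hypot(sx[0],sy[0])).round(3),'x at z=.1',(sx@[.1,1]).round(3),(sy@[.1,1]).round(3))
"
```

```text
120 slope 0.254 0.002 lean 0.249 x at z=.1 0.566 -0.329
110 slope 0.288 0.024 lean 0.281 x at z=.1 0.479 -0.333
```

```bash
python3 -c "
from cell import arm,status
s=status.observe(); print(s['clock'],abs(s['dq']).max())
print(arm.sign_off())"
```

```text
42.9167 0.008133754287213302
the job is handed in; nothing more can be done
None
```

I handed the job in at 42.9 s. Both sticks stand in the holder's cups, and all five loose brown paddles present are piled on the dark one with their handles the same way. The hand-in gives no verdict, so the figures below are my own last checks from the cameras.

| Check | Measured | Limit |
|---|---|---|
| Pile top height | about 72 mm (5 paddles + base) | – |
| Top paddle offset from base | about 2 mm in x, 1 mm in y | 9 mm each |
| Top paddle yaw error | about 0.3–0.4° | 8° |
| Stick leans | about 0.25 and 0.28 rad | 0.4 rad |
| Stick centres from cup axes | about 15 mm (rough) | 30 mm |

- **Bystanders:** the jar and bowl measured where they were at the start. The bottle I compared only by eye, and it looks unmoved. The turquoise, yellow and white look-alikes were left alone.
- **Lower paddles:** each was measured within about 2 mm after it was placed. Only the top one could be measured at the end, but the side view shows the edges flush.
- **Disagreement:** after the first placing, a colour-based measurement put the paddle 7 mm off. The close crops and a depth-based measurement put it under 2 mm off, so I used depth from then on.
- **Second stick:** while lowering it, the arm met joint limits about 17 mm early and 7 mm to the side. I let the stick drop the last few centimetres, and it settled in the cup.
- **Knocked paddle:** I saw no paddle get knocked aside during the run.

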